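# Flip the hex key and pull up the last lid screw of a pressure-filter holder

## Robot

A 6-joint arm with a two-finger parallel gripper is mounted at the origin on the work surface. World frame = base frame: x ahead of the robot, y to its left, z up, the work surface at z = 0. Lengths are in m, angles in rad, forces in N, time in s.
With the tool pointing down it reaches from about 0.3 to 1 m from the base axis. Payload 5.1 kg.
Tool frame: the origin (TCP) lies on the centre line of the jaws, within the pads' length; the fingertips stand 8 mm ahead of it and the grasp point (between the pads) lies 11 mm behind it (bot.tips_ahead is the distance from the TCP to the fingertips, in m); z points along the fingers, y is the direction in which the jaws open and shut (so a half turn about z gives the same grasp; the last joint's range is limited). The gripper opens to 95 mm and grips with 3 to 60 N. Pads are 20 mm wide; open, the fingers measure 119 mm over their backs; the gripper's body (75 mm by 180 mm) begins 59 mm behind the grasp point.
Start: joints at [-1.356, 0.124, 1.65, -0, 1.367, -0.083], TCP at [0.191, -0.621, 0.223] pointing down, gripper open.
Joint ranges: [-2.61, 2.61], [-1.02, 2.33], [0.03, 2.71], [-1.35, 4.49], [0.32, 2.68], [-2.91, 2.91]. Speed limits (rad/s): [2.57, 2.57, 3.14, 3.14, 3.14, 3.14].

## Interface

Orientations are given as a rotation vector (axis times angle).
In Python, from workcell import bot gives the robot as it stands.
- The arm moves only by the tool jog_arm, never from a script. Its argument "commands" is a list of rows, each a list of 3 entries, a list of its own where there are three numbers: the gripper command: -1 is fully open, 1 is shut, values between are in proportion, then the shift along the tool's x, y, z as a fraction of full scale, then the turn about the tool's z as a fraction of full scale. In form: [[grip, [dx, dy, dz], twist], ...]. A call has 1 to 10 rows; each row shifts and turns the commanded pose from where the row before left it, along the tool's axes as they then stand; what a row does not reach is not made up. Full scale, the value 1, is 0.02 m for a shift and 0.08 rad for a turn. A row lasts 1/8 s, in which the tool goes at most 62.5 mm and 10.7 degrees, less where a joint would pass 70% of its speed; a pose out of reach is approached as far as the arm can. A call with a number of a shift or a turn outside -1 to 1 is refused whole. A call with a gripper value outside its range is refused whole. The fingers move at their own pace and stop on an object; "force" is the grip in N (left out, the last holds). Time passes only in rows, so rows that do not move let the fingers close. It gives the time, the measured TCP pose, the force and the opening at its end, in the units of the state.
- bot.state(): the state, without advancing time (a new reading comes with each control period).
- bot.grab_frame(name): name is "scene" or "side" or "wrist"; returns the picture (400x640x3 uint8, blue, green, red); there is no depth.
- bot.camera_model(name): a dict with "fov_y" (degrees; the focal length in pixels is half the picture's height over the tangent of half this angle, whatever the lens; pixels are square), "cx", "cy" (the principal point, pixels), "extrinsics" (4x4, takes a point from world to camera coordinates); the wrist camera has in their place "mount" (4x4, takes a point from camera to tool coordinates, whose origin is the TCP and whose axes are the flange's). Camera axes: x right, y down, z forward; pixel columns grow to the right and rows downward; lengths in m; the calibration is good to about 2 mm. The wrist camera is an equidistant fisheye: a pixel r from the principal point sees the ray r / f radians off the axis. A picture is of the moment at which its call begins: read the wrist's pose just before it. camera_model takes no time and is no camera call.
- bot.sign_off(): hands the job in, once; it reports no verdict.
The state is a dict: "t": time; "joints": joint angles; "qvel": joint speeds; "joint_efforts": joint torques, N m; "ee_pos": TCP position; "tool_rot": TCP orientation; "wrist_force": force on the tool from outside, world axes, zero at the start; "moment": the same for the moment, N m; "finger_gap": finger opening in m.
Only numpy, scipy, OpenCV 4.12 (cv2) and the standard library are available. Lean on these libraries where they do the work, as an engineer would, in place of code of your own. Each camera call takes 0.05 s, during which the arm holds its last target.

## Task

The last lid screw of the steel filter holder has only been spun down by hand, and the big hex key still stands in it on its long arm. Draw the key out, flip it so that its short arm sits fully home in the same screw, and pull the long arm round clockwise (seen from above) until the screw comes up hard. Ease the key in without ramming it, do not heave on it once the screw is hard, leave it sitting in the screw, and leave the other things on the bench where they are.

Things in the scene. Friction and masses are not known exactly. Their poses are not given: they have to be found in the camera images.
- key_bend (a point): Big L-shaped hex key, plain dark steel bar 12 mm across flats, 0.23 kg, bend radius 16 mm. Point: where its arms' axes cross at the bend. Key axes: +x from the bend along the short arm, -z along the long arm; two flats of the bar face +-y, so it is gripped 12 mm wide along y. It starts standing loosely in the screw, long arm down, leaning up to 8 degrees.
- key_long_mid (a point): Point on the axis of the key's long arm, 90 mm from the bend point; about 20 mm beyond the centre of mass as seen from the bend. Same axes as the key.
- key_long_end (a point): Centre of the end face of the key's long arm, 184 mm from the bend point along the key's -z.
- key_short_end (a point): Centre of the end face of the key's short arm, 51 mm from the bend point along the key's +x. Both arms have the same hexagon, ends chamfered, so either fits the socket, in six headings 60 degrees apart. Same axes as the key.
- holder: Round steel filter holder, bolted down; origin on the bench under its centre. Base plate 170 x 170 x 12 mm, flanges 150 mm across, top 78 mm high; six cap screws on a 60 mm radius, heads 22 mm across reaching 96 mm; inlet plug in the middle up to 96 mm; outlet valve on +x, 140 mm out, 60 mm high. The loose screw is the one 60 mm along -x; the other five are tight.
- socket_mouth (a point): Centre of the mouth of the loose screw's socket, on its axis, level with the top of the head (96 mm up). z points up; x and y turn with the screw. Socket 13 mm across flats, 16 mm deep: the key has 0.5 mm room all round, about 3 degrees of play each way, and leans up to 11 degrees in it. The key enters with its own y along this frame's x, or any multiple of 60 degrees from it.
- screw (a joint): Turn of the loose screw, rad, growing clockwise from above (tightening); starts near 0. Stiff: 1.3 N m to move it, rising evenly to 2.0 N m at 1.15, where it comes up hard on a stop; it stays where it is left. At 160 mm out on the long arm that is 8 to 13 N (on the short arm over 40 N). More than about 3.6 N m, or 22 N there, is heaving: it spoils the socket, or the key jumps out.
- spanner: Bystander: plain steel open-ended spanner, 170 mm long, lying on the bench; origin under its middle.
- small_key: Bystander: a smaller hex key, 8 mm across flats, 104 x 36 mm, lying flat on the bench; origin under its bend.
- gasket: Bystander: white gasket ring, 110 mm across, 4 mm thick, lying on the bench; origin under its centre.
- dish: Bystander: clear covered dish, 94 mm across, 16 mm high; origin under its centre.
- beaker: Bystander: glass beaker, 68 mm across, 85 mm high; origin under its centre.
- jar: Bystander: white screw-cap jar, 56 mm across, 55 mm high; origin under its centre.
Things that resemble listed ones, but are neither listed nor needed, are in the scene too. Leave any yellow look-alike of the part that bears key_bend alone.

How it is judged:
By the outcome, as a careful person would: the job done as asked, in the order asked, and still so for the second after the job is handed in, with the robot touching nothing.
It also fails if it takes over 67 s, if anything falls off the work surface, if the arm or the gripper's body presses on something with over 40 N, if the wrist force passes 120 N, or if a joint passes its speed limit or range.

## Working session

There is one attempt and no reset: what is moved stays moved. The work goes in short steps, Python scripts to look and compute and a tool call to move; the robot and the scene stay as the last step left them, time stands still between calls to the robot, and variables do not carry over. Pictures are saved under pics/ and viewed, and the job is handed in when it is done.

Besides the shell and the picture viewer there is one more tool, called after "Emit:" as name(argument=value, ...) on one line, values as JSON. jog_arm: Moves the arm, as the interface text tells. Shift numbers are shares of 0.02 m and turn numbers shares of 0.08 rad, none past 1 either way. Its arguments: {"type":"object","properties":{"commands":{"type":"array","items":{"type":"array"}},"force":{"type":"number"}},"required":["commands"]}

```bash
ls; mkdir -p pics
python3 - <<'E'
from workcell import bot
import cv2
print(bot.state())
for n in ["scene","side","wrist"]:
    print(n,bot.camera_model(n))
    cv2.imwrite(f"pics/{n}0.png",bot.grab_frame(n))
E
```

```text
pics
{'t': 0.0, 'joints': array([-1.35561160e+00,  1.24464511e-01,  1.65165612e+00, -1.46887981e-05,
        1.36751800e+00, -8.26208768e-02]), 'qvel': array([ 7.41577709e-05, -1.21256280e-03,  1.21358177e-03, -1.64351607e-04,
       -5.26980639e-04,  3.45548701e-04]), 'joint_efforts': array([-1.48460575e-03, -4.17609215e+01, -3.59932995e+01,  7.72789749e-02,
        4.90814529e-02, -1.97617337e-04]), 'ee_pos': array([ 0.19054615, -0.6207885 ,  0.22142389]), 'tool_rot': array([-3.10481054e+00, -4.65767116e-01,  2.35252336e-04]), 'wrist_force': array([ 0.14614567, -0.09066432, -0.09203443]), 'moment': array([0.06379853, 0.00575987, 0.03357393]), 'finger_gap': 0.09545069362552967}
scene {'fov_y': 49.870401927607666, 'cx': 312.87258049043004, 'cy': 196.36134539065407, 'extrinsics': array([[-7.20981274e-01,  6.92953364e-01,  1.27995731e-03,
         3.83632985e-01],
       [ 5.60401325e-01,  5.84152380e-01, -5.87125499e-01,
        -1.77740675e-01],
       [-4.07598279e-01, -4.22589200e-01, -8.09494911e-01,
         1.36993899e+00],
       [ 0.00000000e+00,  0.00000000e+00,  0.00000000e+00,
         1.00000000e+00]])}
side {'fov_y': 44.405419611067906, 'cx': 309.62434918902005, 'cy': 201.97525811240268, 'extrinsics': array([[-0.9789563 , -0.20349147, -0.01535521,  0.50055943],
       [-0.11586191,  0.61617372, -0.7790417 ,  0.21566339],
       [ 0.16798982, -0.7608687 , -0.62678405,  1.19112808],
       [ 0.        ,  0.        ,  0.        ,  1.        ]])}
wrist {'fov_y': 65.70646984690485, 'cx': 318.8043586677608, 'cy': 199.77519597186227, 'mount': array([[ 3.05792596e-04, -9.64281839e-01, -2.64878164e-01,
         7.34560546e-02],
       [ 9.99999766e-01,  4.56934613e-04, -5.08993351e-04,
        -1.51281807e-03],
       [ 6.11845046e-04, -2.64877947e-01,  9.64281753e-01,
        -1.60708617e-01],
       [ 0.00000000e+00,  0.00000000e+00,  0.00000000e+00,
         1.00000000e+00]])}
```

View pics/scene0.png

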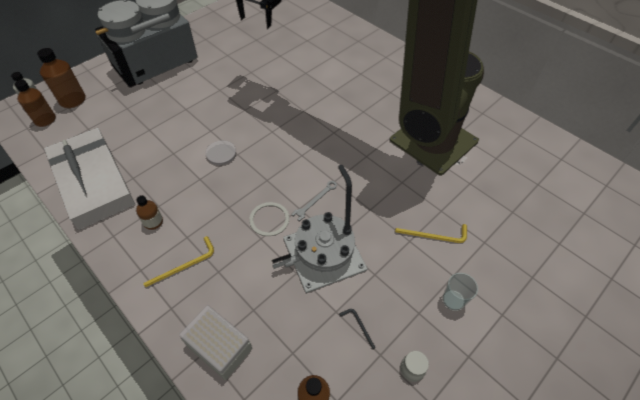

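View pics/side0.png

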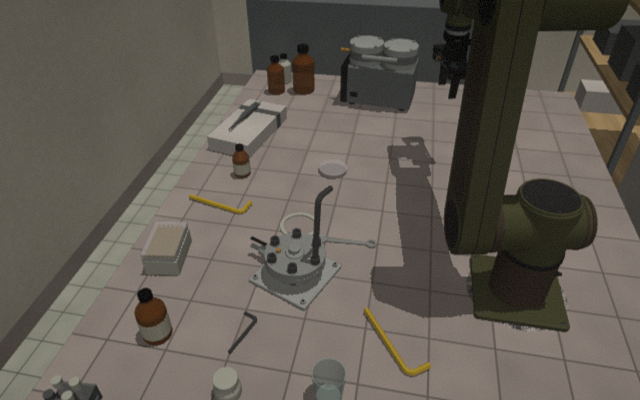

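View pics/wrist0.png

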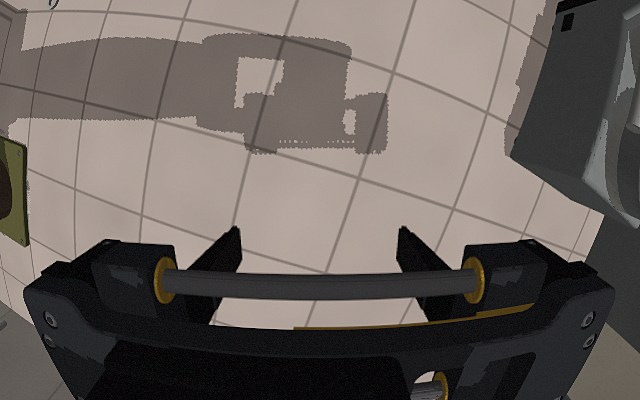

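Run:
```python
import cv2
a=cv2.imread("pics/scene0.png")[150:300,240:400]; b=cv2.imread("pics/side0.png")[170:310,230:390]
cv2.imwrite("pics/c1.png",cv2.resize(a,None,fx=5,fy=5,interpolation=cv2.INTER_CUBIC)[:600])
cv2.imwrite("pics/c1b.png",cv2.resize(a,None,fx=4,fy=4,interpolation=cv2.INTER_CUBIC))
cv2.imwrite("pics/c2.png",cv2.resize(b,None,fx=4,fy=4,interpolation=cv2.INTER_CUBIC))
```

```text
(no output)
```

View pics/c1b.png

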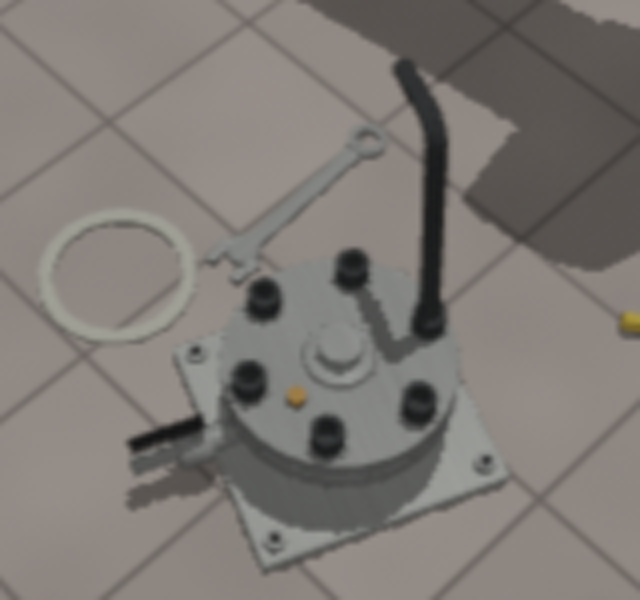

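View pics/c2.png

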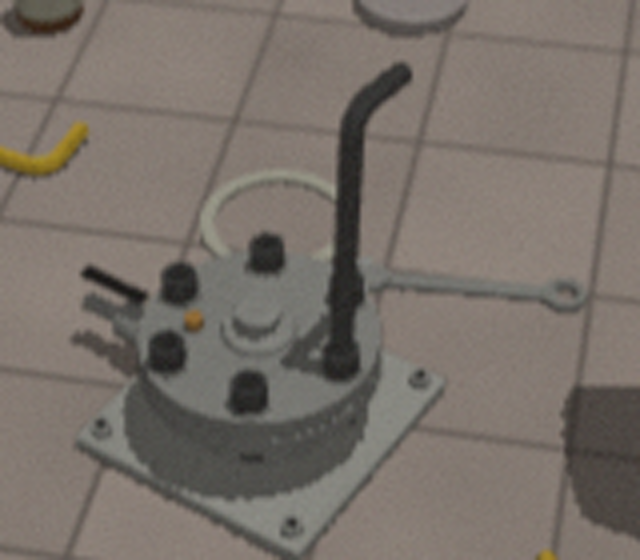

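```bash
cat > h.py <<'E'
import numpy as np
from workcell import bot
def cam(n):
    m=bot.camera_model(n); return m,200/np.tan(np.radians(m['fov_y']/2))
def ray(n,u,v):
    m,f=cam(n);E=np.array(m['extrinsics']);R=E[:3,:3];t=E[:3,3]
    d=R.T@np.array([(u-m['cx'])/f,(v-m['cy'])/f,1.]);return -R.T@t,d/np.linalg.norm(d)
def onz(n,u,v,z):
    c,d=ray(n,u,v);return c+d*(z-c[2])/d[2]
def tri(p,q):
    c1,d1=ray('scene',*p);c2,d2=ray('side',*q)
    A=np.stack([d1,-d2],1);s=np.linalg.lstsq(A,c2-c1,rcond=None)[0]
    a=c1+s[0]*d1;b=c2+s[1]*d2;return (a+b)/2,np.linalg.norm(a-b)
def proj(n,p):
    m,f=cam(n);q=np.array(m['extrinsics'])@np.append(p,1);return f*q[0]/q[2]+m['cx'],f*q[1]/q[2]+m['cy']
E
python3 - <<'E'
from h import *
np.set_printoptions(precision=4,suppress=True)
S=lambda x,y:(240+x/4,150+y/4); T=lambda x,y:(230+x/4,170+y/4)
print('bend',tri(S(438,128),T(352,110)))
print('send',tri(S(402,66),T(404,70)))
print('mouth',tri(S(429,310),T(343,347)))
h1=[(351,260),(264,290),(249,373),(327,428),(420,394)]
P=np.array([onz('scene',*S(*p),.096) for p in h1]);print(P)
def fit(P):
    A=np.c_[2*P[:,:2],np.ones(len(P))];s=np.linalg.lstsq(A,(P[:,:2]**2).sum(1),rcond=None)[0]
    return s[:2],np.sqrt(s[2]+s[:2]@s[:2])
print(fit(P))
h2=[(267,243),(180,273),(166,343),(250,382)]
Q=np.array([onz('side',*T(*p),.096) for p in h2]);print(Q,fit(Q))
print('plug',onz('scene',*S(342,340),.096),onz('side',*T(257,316),.096))
print(onz('scene',*S(429,310),.096),onz('side',*T(343,347),.096))
E
```

```text
bend (array([0.4769, 0.0573, 0.2634]), np.float64(0.0006225263693817373))
send (array([0.4563, 0.0106, 0.2586]), np.float64(0.0006425708542467938))
mouth (array([0.4807, 0.0696, 0.0938]), np.float64(0.00028832230655464255))
[[ 0.4905  0.0109  0.096 ]
 [ 0.5456 -0.0109  0.096 ]
 [ 0.5929  0.026   0.096 ]
 [ 0.585   0.0852  0.096 ]
 [ 0.5287  0.1075  0.096 ]]
(array([0.5374, 0.0484]), np.float64(0.05991579451395101))
[[ 0.5447 -0.0091  0.096 ]
 [ 0.5913  0.0278  0.096 ]
 [ 0.5838  0.0881  0.096 ]
 [ 0.5276  0.1096  0.096 ]] (array([0.5364, 0.0506]), np.float64(0.059942937352629386))
plug [0.536  0.0485 0.096 ] [0.536  0.0557 0.096 ]
[0.4819 0.0705 0.096 ] [0.4802 0.0716 0.096 ]
```

Run:
```python
from h import *
np.set_printoptions(precision=3,suppress=True)
for n,u,v in [('yel a',398,231),('yel b',463,240),('yel c',464,227),('beaker',453,303),('jar',413,374),('sk bend',352,312),('sk e1',341,314),('sk e2',373,347),('gasket',269,218),('sp1',333,185),('sp2',297,215),('dish',221,155),('shadow',390,205),('p',380,260),('base front',432,170)]:
    print(n,onz('scene',u,v,0.0)[:2])
```

```text
yel a [0.342 0.137]
yel b [0.238 0.276]
yel c [0.202 0.255]
beaker [0.405 0.362]
jar [0.606 0.398]
sk bend [0.6   0.207]
sk e1 [0.622 0.192]
sk e2 [0.626 0.297]
gasket [ 0.569 -0.138]
sp1 [ 0.358 -0.096]
sp2 [ 0.506 -0.092]
dish [ 0.525 -0.419]
shadow [0.292 0.066]
p [0.445 0.161]
base front [0.101 0.071]
```

```bash
cat >> h.py <<'E'
from scipy.spatial.transform import Rotation as Ro
import sys
def pose():
    s=bot.state();R=Ro.from_rotvec(s['tool_rot']).as_matrix()
    return s,np.array(s['ee_pos']),np.degrees(np.arctan2(R[1,0],R[0,0])),R
def show():
    s,p,h,R=pose();print('t %.2f tcp %s hd %.2f gap %.4f F %s M %s tilt %.2f'%(s['t'],np.round(p,4),h,s['finger_gap'],np.round(s['wrist_force'],1),np.round(s['moment'],2),np.degrees(np.arccos(-R[2,2]))));return p,h
def plan(p,h,wps,grip):
    """wps: list of (pos,heading,rows)"""
    rows=[]
    p=np.array(p,float)
    for q,h2,n in wps:
        q=np.array(q,float)
        dh=(h2-h+180)%360-180
        p0=p.copy();h0=h
        for i in range(1,n+1):
            t=p0+(q-p0)*i/n
            d=(t-p); a=np.radians(h)
            x=np.array([np.cos(a),np.sin(a),0]);y=np.array([np.sin(a),-np.cos(a),0])
            tw=round(-np.radians(h0+dh*i/n-h)/0.08,2)
            r=np.round(np.array([d@x,d@y,-d[2]])/0.02,2)
            p=p+0.02*(r[0]*x+r[1]*y)-np.array([0,0,0.02*r[2]]);h=h-np.degrees(tw*.08)
            rows.append([grip,[float(k) for k in r],float(tw)])
    for i in range(0,len(rows),10): print(str(rows[i:i+10]).replace(' ',''))
    print('end',np.round(p,4),round(h,2),'max',max(max(map(abs,r[1]+[r[2]])) for r in rows))
E
python3 - <<'E'
from h import *
p,h=show()
plan(p,h,[((0.2,-0.60,.315),17,5),((0.478,0.061,0.315),66,33)],-1)
E
```

```text
t 0.15 tcp [ 0.1906 -0.6209  0.2217] hd 17.06 gap 0.0951 F [-0.  -0.3  0.1] M [ 0.01 -0.04  0.02] tilt 0.09
[[-1,[0.15,-0.17,-0.93],0.0],[-1,[0.15,-0.17,-0.94],0.01],[-1,[0.15,-0.18,-0.93],-0.0],[-1,[0.15,-0.17,-0.93],0.0],[-1,[0.16,-0.17,-0.94],0.0],[-1,[0.7,-0.83,0.0],-0.32],[-1,[0.71,-0.82,0.0],-0.33],[-1,[0.74,-0.8,0.0],-0.32],[-1,[0.76,-0.78,0.0],-0.33],[-1,[0.78,-0.75,0.0],-0.32]]
[[-1,[0.8,-0.74,0.0],-0.32],[-1,[0.81,-0.72,0.0],-0.33],[-1,[0.84,-0.69,0.0],-0.32],[-1,[0.85,-0.68,0.0],-0.32],[-1,[0.87,-0.65,0.0],-0.33],[-1,[0.89,-0.63,0.0],-0.32],[-1,[0.9,-0.6,0.0],-0.33],[-1,[0.92,-0.58,0.0],-0.32],[-1,[0.93,-0.56,0.0],-0.32],[-1,[0.94,-0.54,0.0],-0.33]]
[[-1,[0.96,-0.5,0.0],-0.32],[-1,[0.98,-0.49,0.0],-0.33],[-1,[0.98,-0.46,0.0],-0.32],[-1,[1.0,-0.43,0.0],-0.32],[-1,[1.01,-0.4,0.0],-0.33],[-1,[1.01,-0.38,0.0],-0.32],[-1,[1.03,-0.36,0.0],-0.32],[-1,[1.04,-0.33,0.0],-0.33],[-1,[1.04,-0.3,0.0],-0.32],[-1,[1.05,-0.27,0.0],-0.33]]
[[-1,[1.06,-0.24,0.0],-0.32],[-1,[1.07,-0.22,0.0],-0.32],[-1,[1.07,-0.19,0.0],-0.33],[-1,[1.07,-0.17,0.0],-0.32],[-1,[1.08,-0.13,0.0],-0.33],[-1,[1.08,-0.11,0.0],-0.32],[-1,[1.08,-0.08,0.0],-0.32],[-1,[1.09,-0.05,0.0],-0.33]]
end [0.478  0.0611 0.3151] 66.02 max 1.09
```

Emit:
jog_arm(commands=[[-1, [0, 0, -0.93], -1], [-1, [0, 0, -0.93], -1], [-1, [0, 0, -0.93], -1], [-1, [0, 0, -0.93], -1], [-1, [0, 0, -0.93], -1], [-1, [0, 0, 0], -1], [-1, [0, 0, 0], -1], [-1, [0, 0, 0], -1], [-1, [0, 0, 0], -1], [-1, [0, 0, 0], -1]])

```text
t: 1.4
ee_pos: [0.1907, -0.6212, 0.3151]
tool_rot: [-2.677, -1.642, -0.0]
wrist_force: [0.4, -1.4, -0.2]
finger_gap: 0.0952
```

Emit:
jog_arm(commands=[[-1, [1, 0, 0], -0.68], [-1, [1, 0, 0], 0], [-1, [1, 0, 0], 0], [-1, [1, 0, 0], 0], [-1, [1, 0, 0], 0], [-1, [1, 0, 0], 0], [-1, [1, 0, 0], 0], [-1, [1, 0, 0], 0], [-1, [1, 0, 0], 0], [-1, [1, 0, 0], 0]])

```text
t: 2.65
ee_pos: [0.2735, -0.4379, 0.3157]
tool_rot: [2.635, 1.711, 0.0]
wrist_force: [0.1, 0.3, -0.0]
finger_gap: 0.0949
```

Emit:
jog_arm(commands=[[-1, [1, 0, 0], 0], [-1, [1, 0, 0], 0], [-1, [1, 0, 0], 0], [-1, [1, 0, 0], 0], [-1, [1, 0, 0], 0], [-1, [1, 0, 0], 0], [-1, [1, 0, 0], 0], [-1, [1, 0, 0], 0], [-1, [1, 0, 0], 0], [-1, [1, 0, 0], 0]])

```text
t: 3.9
ee_pos: [0.3546, -0.2551, 0.3156]
tool_rot: [2.634, 1.711, 0.0]
wrist_force: [-0.3, 0.0, -0.1]
finger_gap: 0.0948
```

Emit:
jog_arm(commands=[[-1, [1, 0, 0], 0], [-1, [1, 0, 0], 0], [-1, [1, 0, 0], 0], [-1, [1, 0, 0], 0], [-1, [1, 0, 0], 0], [-1, [1, 0, 0], 0], [-1, [1, 0, 0], 0], [-1, [1, 0, 0], 0]])

```text
t: 4.9
ee_pos: [0.4194, -0.1089, 0.3157]
tool_rot: [2.634, 1.712, 0.0]
wrist_force: [-1.0, -0.5, 0.3]
finger_gap: 0.0953
```

Run:
```python
from h import *
import cv2
p,h=show()
cv2.imwrite("pics/w1.png",bot.grab_frame("wrist"))
plan(p,h,[((0.478,0.061,.315),66,10)],-1)
```

```text
t 4.90 tcp [ 0.4194 -0.1089  0.3157] hd 66.02 gap 0.0953 F [-1.  -0.5  0.3] M [-0.05 -0.06 -0.04] tilt 0.00
[[-1,[0.9,-0.08,0.0],0.0],[-1,[0.89,-0.08,0.01],0.0],[-1,[0.9,-0.07,0.0],0.0],[-1,[0.89,-0.08,0.0],0.0],[-1,[0.9,-0.08,0.01],0.0],[-1,[0.89,-0.08,0.0],0.0],[-1,[0.9,-0.07,0.0],0.0],[-1,[0.89,-0.08,0.01],0.0],[-1,[0.9,-0.08,0.0],0.0],[-1,[0.89,-0.08,0.0],0.01]]
end [0.4779 0.061  0.3151] 65.98 max 0.9
```

View pics/w1.png

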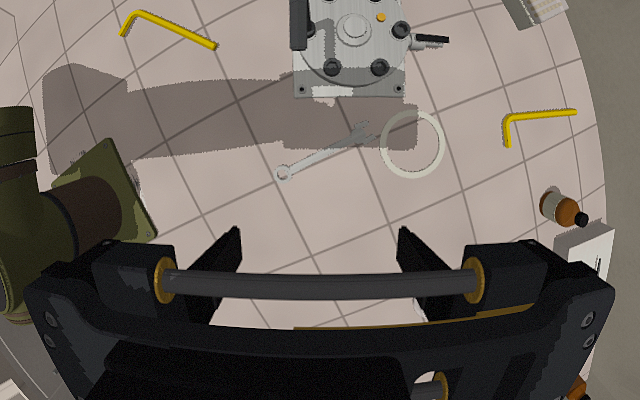

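Emit:
jog_arm(commands=[[-1, [0.9, -0.08, 0], 0], [-1, [0.9, -0.08, 0], 0], [-1, [0.9, -0.08, 0], 0], [-1, [0.9, -0.08, 0], 0], [-1, [0.9, -0.08, 0], 0], [-1, [0.9, -0.08, 0], 0], [-1, [0.9, -0.08, 0], 0], [-1, [0.9, -0.08, 0], 0], [-1, [0.9, -0.07, 0], 0], [-1, [0.85, -0.07, 0], 0]])

```text
t: 6.2
ee_pos: [0.478, 0.0606, 0.3157]
tool_rot: [2.634, 1.711, 0.0]
wrist_force: [-0.3, -0.8, 0.9]
finger_gap: 0.095
```

Run:
```python
from h import *
import cv2
p,h=show()
cv2.imwrite("pics/w2.png",bot.grab_frame("wrist"))
cv2.imwrite("pics/s2.png",bot.grab_frame("side"))
```

```text
t 6.20 tcp [0.478  0.0606 0.3157] hd 66.02 gap 0.0950 F [-0.3 -0.8  0.9] M [-0.06 -0.1  -0.03] tilt 0.01
```

View pics/w2.png

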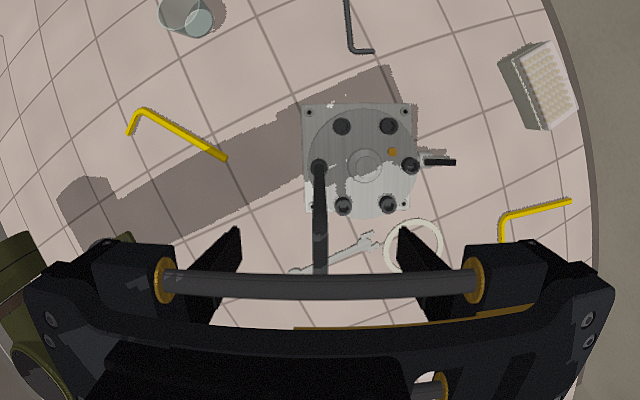

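View pics/s2.png

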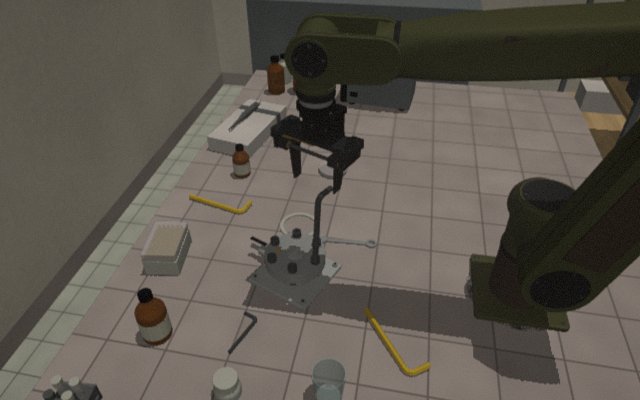

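Emit:
jog_arm(commands=[[-1, [0, 0, 1], 0], [-1, [0, 0, 1], 0], [-1, [0, 0, 1], 0], [-1, [0, 0, 1], 0], [-1, [0, 0, 0.8], 0], [-1, [0, 0, 0.2], 0]])

```text
t: 7.05
ee_pos: [0.4771, 0.0596, 0.2139]
tool_rot: [-2.634, -1.711, 0.003]
wrist_force: [0.0, 0.2, 1.6]
finger_gap: 0.0952
```

Emit:
jog_arm(commands=[[0.5, [0, 0, 0], 0], [0.6, [0, 0, 0], 0], [0.65, [0, 0, 0], 0], [0.65, [0, 0, 0], 0]], force=10)

```text
t: 7.55
ee_pos: [0.4781, 0.0597, 0.2162]
tool_rot: [2.634, 1.711, 0.001]
wrist_force: [-0.5, 0.4, 0.2]
finger_gap: 0.0607
```

Run:
```python
from h import *
import cv2
p,h=show()
a=bot.grab_frame("scene");b=bot.grab_frame("side")
c=[cv2.resize(a[130:290,260:420],(480,480)),cv2.resize(b[130:290,230:390],(480,480))]
cv2.imwrite("pics/3.png",cv2.resize(np.hstack(c),(800,400)))
```

```text
t 7.55 tcp [0.4781 0.0597 0.2162] hd 66.02 gap 0.0607 F [-0.5  0.4  0.2] M [-0.06 -0.1  -0.03] tilt 0.05
```

View pics/3.png

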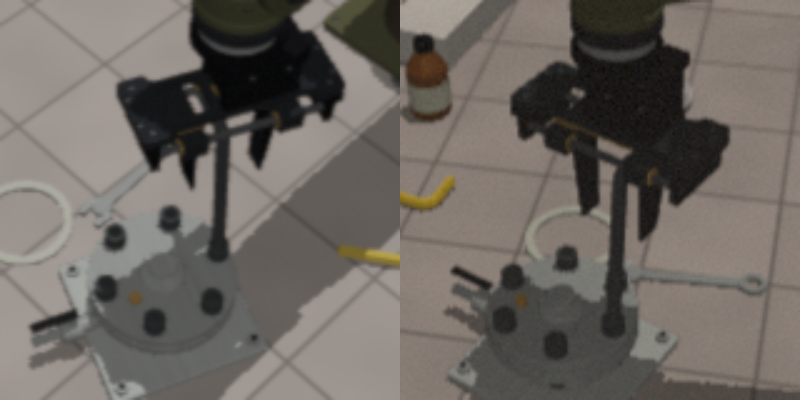

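Emit:
jog_arm(commands=[[0.7, [0, 0, 0], 0], [0.75, [0, 0, 0], 0], [1, [0, 0, 0], 0], [1, [0, 0, 0], 0], [1, [0, 0, 0], 0], [1, [0, 0, 0], 0]], force=10)

```text
t: 8.4
ee_pos: [0.4777, 0.0598, 0.2156]
tool_rot: [-2.634, -1.711, 0.0]
wrist_force: [-0.7, -0.0, 0.1]
finger_gap: 0.0122
```

Run:
```python
from h import *
p,h=show()
```

```text
t 8.40 tcp [0.4777 0.0598 0.2156] hd 66.02 gap 0.0122 F [-0.7 -0.   0.1] M [0.07 0.12 0.04] tilt 0.03
```

Emit:
jog_arm(commands=[[1, [0, 0, 0], 0], [1, [0, 0, -0.25], 0], [1, [0, 0, -0.4], 0], [1, [0, 0, -0.6], 0], [1, [0, 0, -0.8], 0], [1, [0, 0, -1], 0]], force=40)

```text
t: 9.15
ee_pos: [0.4778, 0.0597, 0.2781]
tool_rot: [2.634, 1.711, 0.0]
wrist_force: [0.7, 0.0, -2.7]
finger_gap: 0.0122
```

Run:
```python
from h import *
import cv2
p,h=show()
a=bot.grab_frame("scene");b=bot.grab_frame("side")
c=[cv2.resize(a[110:270,260:420],(480,480)),cv2.resize(b[110:270,230:390],(480,480))]
cv2.imwrite("pics/4.png",cv2.resize(np.hstack(c),(800,400)))
```

```text
t 9.15 tcp [0.4778 0.0597 0.2781] hd 66.01 gap 0.0122 F [ 0.7  0.  -2.7] M [-0.04 -0.06 -0.04] tilt 0.02
```

View pics/4.png

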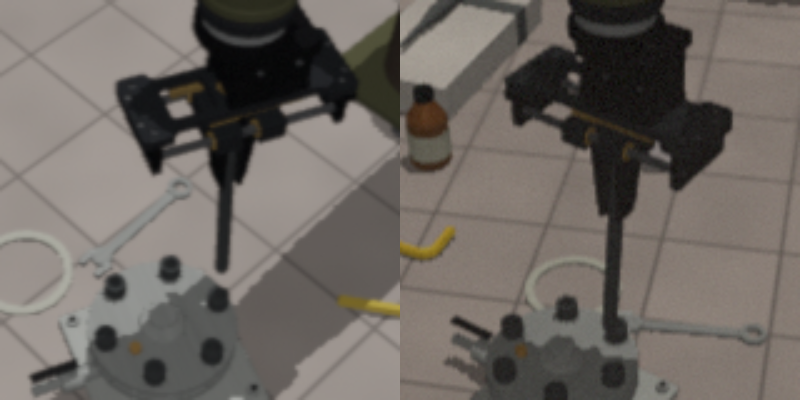

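Emit:
jog_arm(commands=[[1, [-0.5, 0.1, -0.5], 0], [1, [-1, 0.25, 0], 0], [1, [-1, 0.25, 0], 0], [1, [-1, 0.25, 0], 0], [1, [-1, 0.25, 0], 0], [1, [-1, 0.25, 0], 0], [1, [-1, 0.25, 0], 0], [1, [-1, 0.25, 0], 0], [1, [-1, 0.25, 0], 0], [1, [-1, 0.25, 0], 0]])

```text
t: 10.5
ee_pos: [0.4428, -0.1341, 0.2864]
tool_rot: [-2.634, -1.711, 0.001]
wrist_force: [-0.5, 0.6, -1.9]
finger_gap: 0.0115
```

Emit:
jog_arm(commands=[[1, [-1, 0.25, 1], 0], [1, [-1, 0.25, 1], 0], [1, [-0.4, 0.2, 1], 0], [1, [0, 0, 1], 0], [1, [0, 0, 1], 0], [1, [0, 0, 0.5], 0], [1, [0, 0, 0], 0]])

```text
t: 11.38
ee_pos: [0.4364, -0.182, 0.1757]
tool_rot: [-2.633, -1.711, 0.001]
wrist_force: [0.5, 0.5, -2.6]
finger_gap: 0.0118
```

Run:
```python
from h import *
import cv2
p,h=show()
a=bot.grab_frame("scene");b=bot.grab_frame("side")
u,v=map(int,proj('scene',p-[0,0,.06]));u2,v2=map(int,proj('side',p-[0,0,.06]));print(u,v,u2,v2)
c=[cv2.resize(x[max(0,j-80):j+80,i-80:i+80],(400,400)) for x,i,j in((a,u,v),(b,u2,v2))]
cv2.imwrite("pics/5.png",np.hstack(c))
```

```text
t 11.38 tcp [ 0.4364 -0.182   0.1757] hd 66.05 gap 0.0118 F [ 0.5  0.5 -2.6] M [ 0.01 -0.08  0.02] tilt 0.11
292 157 349 188
```

View pics/5.png

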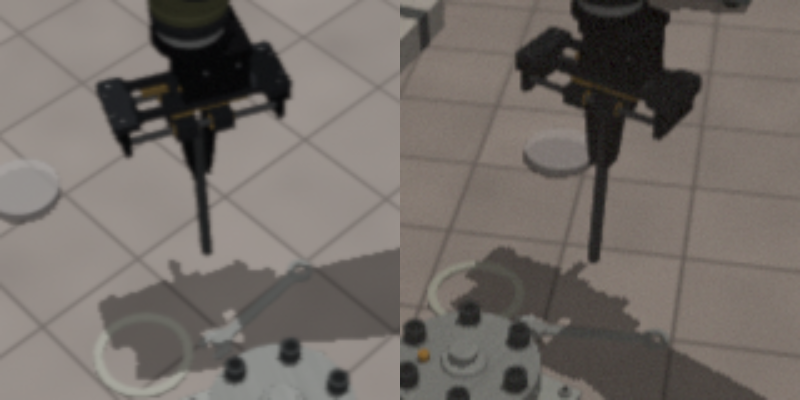

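Run:
```python
from h import *
print(tri((294.8,176.8),(347,211)))
```

```text
(array([ 0.4399099 , -0.170437  ,  0.04366728]), np.float64(0.0012073506315856614))
```

Emit:
jog_arm(commands=[[1, [0, 0, 0.9], 0], [1, [0, 0, 0.7], 0], [1, [0, 0, 0.2], 0], [1, [0, 0, 0], 0]], force=20)

```text
t: 11.98
ee_pos: [0.4365, -0.1824, 0.14]
tool_rot: [-2.634, -1.711, 0.001]
wrist_force: [0.2, -0.2, -2.1]
finger_gap: 0.012
```

Emit:
jog_arm(commands=[[1, [0, 0, 0.2], 0], [1, [0, 0, 0.1], 0]])

```text
t: 12.22
ee_pos: [0.4372, -0.1828, 0.1354]
tool_rot: [2.634, 1.711, 0.001]
wrist_force: [-2.4, 0.1, 5.4]
finger_gap: 0.0118
```

Emit:
jog_arm(commands=[[1, [0, 0, 0.1], 0], [1, [0, 0, 0.1], 0]])

```text
t: 12.48
ee_pos: [0.4382, -0.1834, 0.1351]
tool_rot: [2.632, 1.71, 0.002]
wrist_force: [-5.9, 2.7, 21.5]
finger_gap: 0.0122
```

Emit:
jog_arm(commands=[[1, [0, 0, -0.1], 0], [1, [-0.6, 0, 0.05], 0], [1, [-0.6, 0, 0.1], 0], [1, [-0.6, 0, 0.2], 0]], force=8)

```text
t: 12.98
ee_pos: [0.4227, -0.2168, 0.1274]
tool_rot: [2.632, 1.711, 0.0]
wrist_force: [-2.2, -1.7, 6.4]
finger_gap: 0.0123
```

```bash
cat > v.py <<'E'
from h import *
import cv2
p,h=show()
a=bot.grab_frame("scene");b=bot.grab_frame("side")
o=[]
off=float(sys.argv[2]) if len(sys.argv)>2 else .04
w=int(sys.argv[3]) if len(sys.argv)>3 else 70
for n,x in(('scene',a),('side',b)):
    u,v=map(int,proj(n,p-[0,0,off]));u=max(u,w);v=max(v,w);print(n,'crop org',u-w,v-w,'scale',400/(2*w))
    o.append(cv2.resize(x[v-w:v+w,u-w:u+w],(400,400),interpolation=cv2.INTER_CUBIC))
cv2.imwrite(f"pics/{sys.argv[1]}.png",np.hstack(o))
E
python3 v.py 6
```

```text
t 12.97 tcp [ 0.4227 -0.2168  0.1274] hd 66.04 gap 0.0123 F [-2.2 -1.7  6.4] M [0.18 0.51 0.11] tilt 0.15
scene crop org 217 84 scale 2.857142857142857
side crop org 285 119 scale 2.857142857142857
```

View pics/6.png

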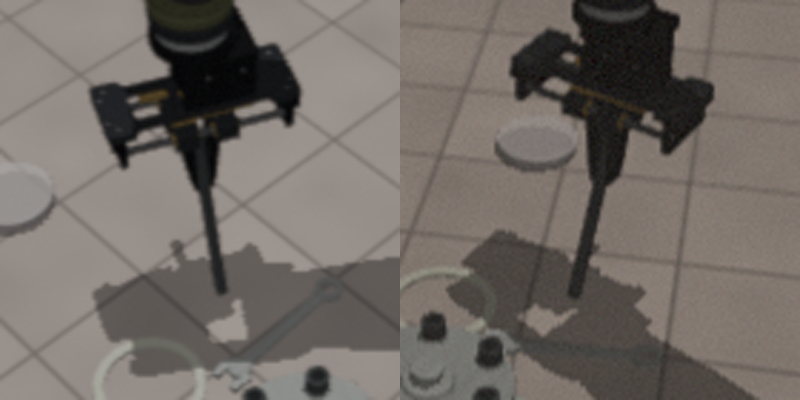

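Emit:
jog_arm(commands=[[1, [-0.6, 0, 0.25], 0], [1, [-0.57, 0, 0.3], 0], [1, [-0.54, 0, 0.35], 0], [1, [-0.5, 0, 0.39], 0], [1, [-0.47, 0, 0.43], 0], [1, [-0.43, 0, 0.47], 0]])

```text
t: 13.82
ee_pos: [0.3971, -0.274, 0.0823]
tool_rot: [2.632, 1.709, -0.0]
wrist_force: [-1.6, -2.5, 1.2]
finger_gap: 0.0122
```

```bash
python3 v.py 7
```

```text
t 13.82 tcp [ 0.3971 -0.274   0.0823] hd 66.00 gap 0.0122 F [-1.6 -2.5  1.2] M [-0.5   0.07  0.04] tilt 0.17
scene crop org 212 79 scale 2.857142857142857
side crop org 296 121 scale 2.857142857142857
```

View pics/7.png

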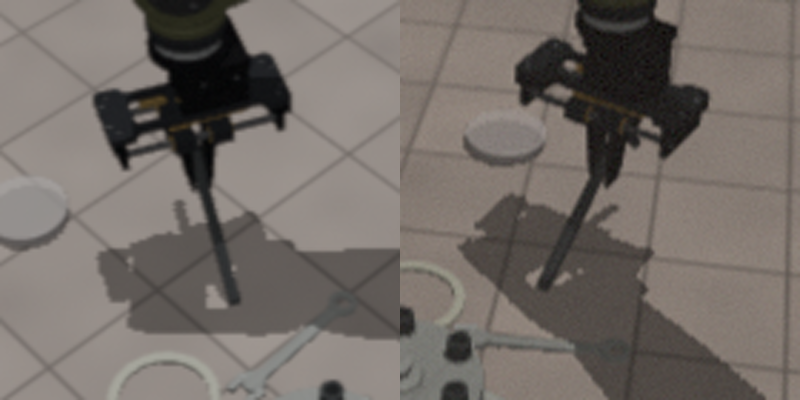

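Emit:
jog_arm(commands=[[1, [-0.4, 0, 0.5], 0], [1, [-0.35, 0, 0.53], 0], [1, [-0.3, 0, 0.56], 0], [1, [-0.25, 0, 0.58], 0], [1, [-0.1, 0, 0.2], 0]])

```text
t: 14.55
ee_pos: [0.3848, -0.2972, 0.0329]
tool_rot: [-2.633, -1.709, -0.0]
wrist_force: [1.0, -0.2, -1.1]
finger_gap: 0.0122
```

```bash
python3 v.py 8
```

```text
t 14.55 tcp [ 0.3848 -0.2972  0.0329] hd 65.97 gap 0.0122 F [ 1.  -0.2 -1.1] M [ 0.09 -0.28 -0.08] tilt 0.15
scene crop org 210 84 scale 2.857142857142857
side crop org 300 129 scale 2.857142857142857
```

View pics/8.png

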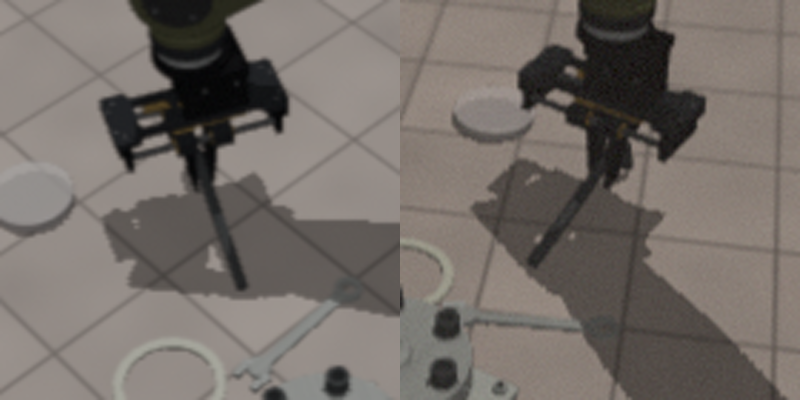

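Run:
```python
from h import *
e,_=tri((294.4,184.0),(346.4,220.2));print(e,_)
p=np.array([.3848,-.2972,.0439]);d=p-e;print(np.linalg.norm(d),np.degrees(np.arcsin(d[2]/np.linalg.norm(d))))
```

```text
[ 0.44064103 -0.17310039  0.00764579] 0.0005628912315246369
0.14083075439967618 14.917686635883452
```

Emit:
jog_arm(commands=[[1, [-0.03, 0, 0.15], 0], [1, [-0.02, 0, 0.1], 0], [1, [0, 0, 0], 0]], force=6)

```text
t: 15.02
ee_pos: [0.385, -0.2988, 0.0295]
tool_rot: [2.634, 1.712, -0.0]
wrist_force: [-0.3, 0.2, -1.2]
finger_gap: 0.0122
```

```bash
python3 v.py 9 .03 50
```

```text
t 15.03 tcp [ 0.385  -0.2988  0.0295] hd 66.03 gap 0.0122 F [-0.3  0.2 -1.2] M [-0.02  0.05  0.03] tilt 0.01
scene crop org 230 102 scale 4.0
side crop org 320 147 scale 4.0
```

View pics/9.png

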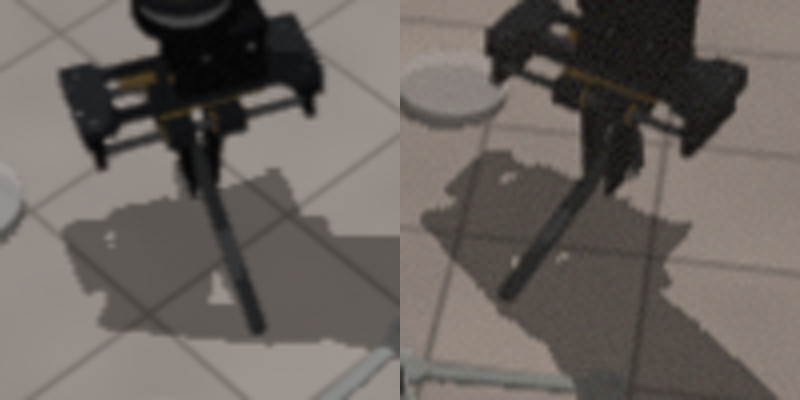

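Emit:
jog_arm(commands=[[1, [0, 0, 0.1], 0], [1, [0, 0, 0], 0]])

```text
t: 15.38
ee_pos: [0.3852, -0.2988, 0.0274]
tool_rot: [2.634, 1.711, 0.0]
wrist_force: [-0.3, -0.6, -1.2]
finger_gap: 0.0117
```

Emit:
jog_arm(commands=[[0.69, [0, 0, 0], 0], [0.69, [0, 0, 0], 0]])

```text
t: 15.62
ee_pos: [0.3854, -0.299, 0.0278]
tool_rot: [2.634, 1.711, 0.001]
wrist_force: [-0.8, -0.0, -0.9]
finger_gap: 0.0146
```

```bash
python3 v.py 10 .03 50
```

```text
t 15.62 tcp [ 0.3854 -0.299   0.0278] hd 66.01 gap 0.0146 F [-0.8 -0.  -0.9] M [-0.01 -0.08  0.06] tilt 0.04
scene crop org 230 103 scale 4.0
side crop org 320 148 scale 4.0
```

View pics/10.png

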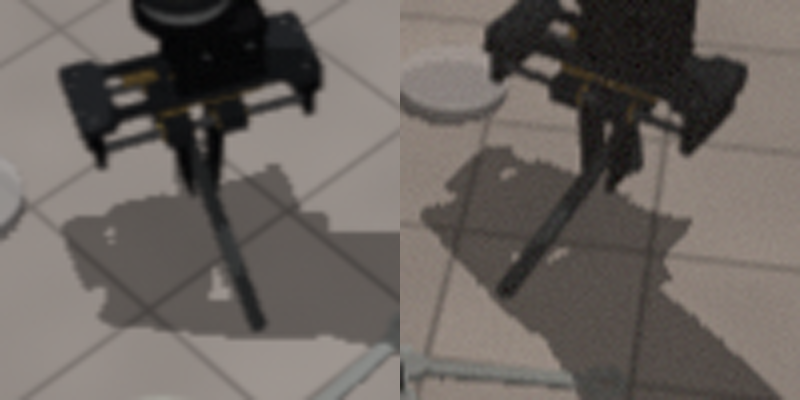

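Emit:
jog_arm(commands=[[0.69, [0.5, 0, 0.05], 0], [0.69, [0.8, 0, 0.1], 0], [0.69, [0.8, 0, 0.1], 0], [0.69, [0.7, 0, 0.1], 0], [0.69, [0.3, 0, 0], 0], [0.69, [0, 0, 0], 0]])

```text
t: 16.48
ee_pos: [0.4105, -0.2417, 0.0204]
tool_rot: [2.634, 1.713, -0.0]
wrist_force: [0.3, 0.1, 0.7]
finger_gap: 0.0149
```

Emit:
jog_arm(commands=[[1, [0, 0, 0], 0], [1, [0, 0, 0], 0], [1, [0, 0, 0], 0]], force=5)

```text
t: 16.85
ee_pos: [0.4105, -0.2424, 0.0206]
tool_rot: [2.635, 1.71, 0.001]
wrist_force: [1.0, 1.0, -0.1]
finger_gap: 0.012
```

```bash
python3 v.py 11 .03 50
```

```text
t 16.85 tcp [ 0.4105 -0.2424  0.0206] hd 65.98 gap 0.0120 F [ 1.   1.  -0.1] M [ 0.12 -0.36  0.04] tilt 0.03
scene crop org 236 118 scale 4.0
side crop org 309 160 scale 4.0
```

View pics/11.png

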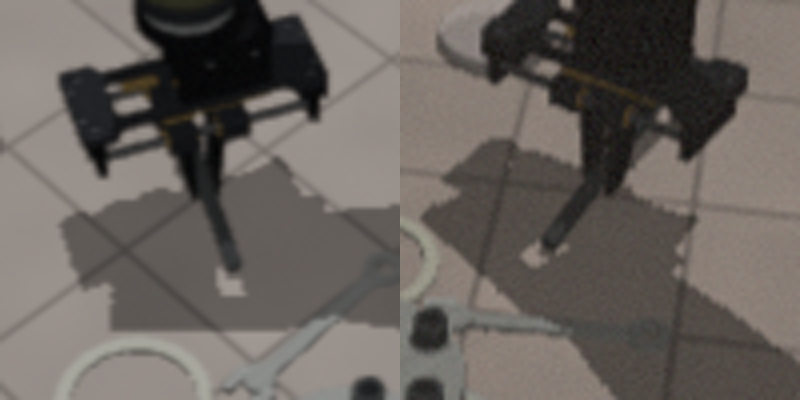

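Emit:
jog_arm(commands=[[1, [-0.06, 0, -0.15], 0], [1, [-0.06, 0, -0.15], 0], [1, [-0.06, 0, -0.15], 0], [1, [-0.06, 0, -0.15], 0], [1, [-0.06, 0, -0.15], 0], [1, [0, 0, 0], 0]], force=3)

```text
t: 17.7
ee_pos: [0.408, -0.2479, 0.0358]
tool_rot: [2.634, 1.711, 0.0]
wrist_force: [-1.1, 0.5, -2.0]
finger_gap: 0.012
```

```bash
python3 v.py 12 .03 50
```

```text
t 17.70 tcp [ 0.408  -0.2479  0.0358] hd 66.01 gap 0.0120 F [-1.1  0.5 -2. ] M [-0.02 -0.03 -0.03] tilt 0.04
scene crop org 235 114 scale 4.0
side crop org 311 155 scale 4.0
```

View pics/12.png

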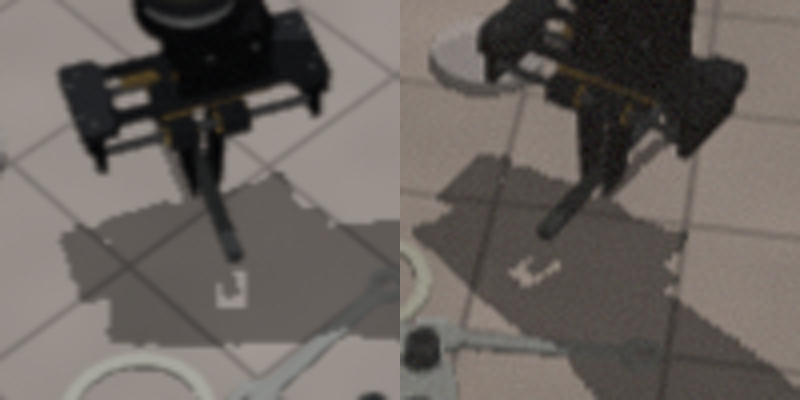

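Run:
```python
from h import *
e,r=tri((235+235/4,114+258/4),(311+144/4,155+235/4));print(e,r)
p=np.array([.408,-.2479,.0358+.0065]);d=p-e;print(d,np.linalg.norm(d),np.degrees(np.arcsin(d[2]/np.linalg.norm(d))))
```

```text
[ 0.4398222  -0.17564892  0.02997531] 8.82248274596181e-05
[-0.0318222  -0.07225108  0.01232469] 0.07990475016121203 8.872850155400766
```

Emit:
jog_arm(commands=[[1, [-0.08, 0, -0.15], 0], [1, [-0.06, 0, -0.15], 0], [1, [-0.04, 0, -0.15], 0], [1, [0, 0, -0.1], 0], [1, [0, 0, 0], 0]])

```text
t: 18.42
ee_pos: [0.4065, -0.251, 0.0467]
tool_rot: [2.634, 1.711, 0.0]
wrist_force: [0.0, 0.3, -1.9]
finger_gap: 0.0121
```

```bash
python3 v.py 13 .03 50
```

```text
t 18.43 tcp [ 0.4065 -0.251   0.0467] hd 66.01 gap 0.0121 F [ 0.   0.3 -1.9] M [-0.02 -0.04  0.01] tilt 0.03
scene crop org 235 111 scale 4.0
side crop org 311 152 scale 4.0
```

View pics/13.png

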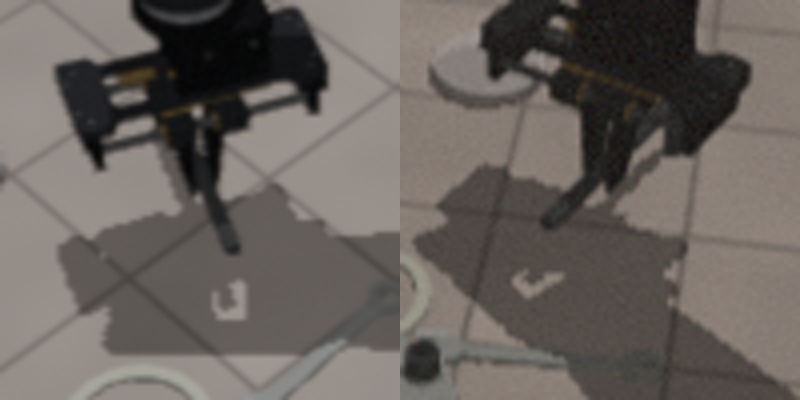

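Run:
```python
from h import *
e,r=tri((235+234/4,111+248/4),(311+148/4,152+222/4));print(e,r)
# side: upper visible bar points near bend (right of finger): where is it
for z in (.05,.06,.07): print(z,proj('side',np.array([.4065,-.251,z])-.105*np.array([.407,.914,0])))
p=np.array([.4065,-.251,.0467+.0065]);d=p-e;print(d,np.linalg.norm(d),np.degrees(np.arcsin(d[2]/np.linalg.norm(d))))
```

```text
[ 0.43794066 -0.17765122  0.05155191] 0.00030606847171277897
0.05 (np.float64(380.33951526250104), np.float64(175.82952932939486))
0.06 (np.float64(380.588386414553), np.float64(173.13694761362328))
0.07 (np.float64(380.8393764560442), np.float64(170.42144125224672))
[-0.03144066 -0.07334878  0.00164809] 0.0798202662996941 1.1830976603692778
```

Emit:
jog_arm(commands=[[1, [0, 0, 0], 0], [1, [0, 0, 0], 0], [1, [0, 0, -0.2], 0], [1, [0, 0, -0.5], 0], [1, [0, 0, -0.8], 0], [1, [0, 0, -1], 0], [1, [0, 0, -1], 0], [1, [0, 0, -1], 0], [1, [0, 0, -1], 0], [1, [0, 0, -1], 0]], force=55)

```text
t: 19.77
ee_pos: [0.4065, -0.251, 0.1785]
tool_rot: [2.633, 1.711, 0.001]
wrist_force: [-0.1, -0.6, -3.5]
finger_gap: 0.0117
```

Emit:
jog_arm(commands=[[1, [0, 0, -0.5], 0], [1, [0, 0, 0], 0]])

```text
t: 20.02
ee_pos: [0.4068, -0.2512, 0.1877]
tool_rot: [2.633, 1.71, 0.001]
wrist_force: [0.6, -0.2, -3.0]
finger_gap: 0.0115
```

```bash
python3 v.py 14 .0 60;python3 - <<'E'
from h import *
p,h=show()
plan(p,66.0,[((0.3766,0.060,p[2]),186,28)],1)
E
```

```text
t 20.02 tcp [ 0.4068 -0.2512  0.1877] hd 66.02 gap 0.0115 F [ 0.6 -0.2 -3. ] M [-0.01 -0.15  0.04] tilt 0.13
scene crop org 221 59 scale 3.3333333333333335
side crop org 304 93 scale 3.3333333333333335
t 20.12 tcp [ 0.406  -0.2506  0.1859] hd 66.01 gap 0.0118 F [-0.   0.4 -3.3] M [-0.01 -0.09  0.01] tilt 0.06
[[1,[0.49,-0.27,-0.0],-0.93],[1,[0.5,-0.24,-0.0],-0.94],[1,[0.52,-0.2,-0.0],-0.93],[1,[0.53,-0.16,-0.0],-0.94],[1,[0.55,-0.12,-0.0],-0.93],[1,[0.55,-0.07,-0.0],-0.94],[1,[0.56,-0.04,-0.0],-0.93],[1,[0.55,0.01,-0.0],-0.94],[1,[0.56,0.04,-0.0],-0.93],[1,[0.55,0.09,-0.0],-0.94]]
[[1,[0.54,0.13,-0.0],-0.93],[1,[0.53,0.17,-0.0],-0.94],[1,[0.52,0.21,-0.0],-0.93],[1,[0.5,0.25,-0.0],-0.94],[1,[0.48,0.28,-0.0],-0.93],[1,[0.46,0.32,-0.0],-0.94],[1,[0.43,0.35,-0.0],-0.93],[1,[0.4,0.38,-0.0],-0.94],[1,[0.38,0.41,-0.0],-0.93],[1,[0.34,0.44,-0.0],-0.94]]
[[1,[0.31,0.47,-0.0],-0.93],[1,[0.27,0.48,-0.0],-0.94],[1,[0.24,0.51,-0.0],-0.93],[1,[0.2,0.52,-0.0],-0.94],[1,[0.16,0.53,-0.0],-0.93],[1,[0.12,0.55,-0.0],-0.94],[1,[0.07,0.55,-0.0],-0.93],[1,[0.04,0.55,-0.0],-0.94]]
end [0.3766 0.0599 0.1859] 186.0 max 0.94
```

View pics/14.png

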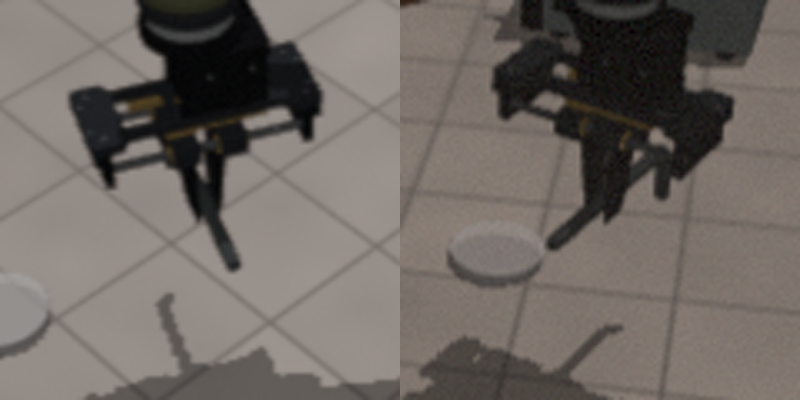

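Emit:
jog_arm(commands=[[1, [0.3, -0.15, 0], -0.5], [1, [0.5, -0.25, 0], -0.95], [1, [0.52, -0.2, 0], -0.95], [1, [0.53, -0.16, 0], -0.95], [1, [0.55, -0.12, 0], -0.95], [1, [0.55, -0.07, 0], -0.95], [1, [0.56, -0.04, 0], -0.95], [1, [0.55, 0, 0], -0.95], [1, [0.55, 0.05, 0], -0.95], [1, [0.55, 0.1, 0], -0.95]])

```text
t: 21.38
ee_pos: [0.3989, -0.1433, 0.1856]
tool_rot: [-1.852, -2.536, 0.0]
wrist_force: [0.0, -0.6, -2.8]
finger_gap: 0.0113
```

Emit:
jog_arm(commands=[[1, [0.55, 0.13, 0], -0.95], [1, [0.53, 0.17, 0], -0.95], [1, [0.52, 0.2, 0], -0.95], [1, [0.5, 0.25, 0], -0.95], [1, [0.48, 0.28, 0], -0.95], [1, [0.46, 0.32, 0], -0.95], [1, [0.43, 0.35, 0], -0.95], [1, [0.4, 0.38, 0], -0.95], [1, [0.38, 0.41, 0], -0.95], [1, [0.35, 0.44, 0], -0.95]])

```text
t: 22.62
ee_pos: [0.3898, -0.0322, 0.1855]
tool_rot: [-0.779, -3.042, 0.0]
wrist_force: [-0.8, 0.1, -2.4]
finger_gap: 0.0115
```

Run:
```python
from h import *
p,h=show()
plan(p,h,[((0.3766,0.060,0.186),186,9)],1)
```

```text
t 22.62 tcp [ 0.3898 -0.0322  0.1855] hd 151.27 gap 0.0115 F [-0.8  0.1 -2.4] M [ 0.07 -0.12 -0.01] tilt 0.10
[[1,[0.31,0.41,-0.0],-0.84],[1,[0.28,0.44,-0.01],-0.84],[1,[0.26,0.45,0.0],-0.85],[1,[0.22,0.47,-0.0],-0.84],[1,[0.19,0.48,-0.0],-0.84],[1,[0.15,0.49,-0.01],-0.84],[1,[0.12,0.5,0.0],-0.84],[1,[0.09,0.51,-0.0],-0.84],[1,[0.06,0.52,-0.0],-0.85]]
end [0.3765 0.06   0.1859] 186.02 max 0.85
```

Emit:
jog_arm(commands=[[1, [0.31, 0.41, 0], -0.84], [1, [0.28, 0.44, 0], -0.84], [1, [0.26, 0.45, 0], -0.84], [1, [0.22, 0.47, 0], -0.84], [1, [0.19, 0.48, 0], -0.84], [1, [0.15, 0.49, 0], -0.84], [1, [0.12, 0.5, 0], -0.84], [1, [0.1, 0.5, 0], -0.84], [1, [0.06, 0.5, 0], -0.84], [1, [0, 0, 0], 0]])

```text
t: 23.88
ee_pos: [0.3768, 0.0592, 0.1857]
tool_rot: [0.159, -3.136, 0.0]
wrist_force: [-0.3, -0.4, -3.1]
finger_gap: 0.0116
```

Run:
```python
from h import *
import cv2
p,h=show()
o=[]
for n in('scene','side'):
    x=bot.grab_frame(n);u,v=map(int,proj(n,[.44,.07,.12]));print(n,u-50,v-50)
    cv2.imwrite(f'pics/15_{n}_raw.png',x)
    o.append(cv2.resize(x[v-50:v+50,u-50:u+50],(400,400),interpolation=cv2.INTER_CUBIC))
cv2.imwrite('pics/15.png',np.hstack(o))
```

```text
t 23.88 tcp [0.3768 0.0592 0.1857] hd -174.21 gap 0.0116 F [-0.3 -0.4 -3.1] M [ 0.09 -0.08 -0.05] tilt 0.08
scene 309 162
side 282 201
```

View pics/15.png

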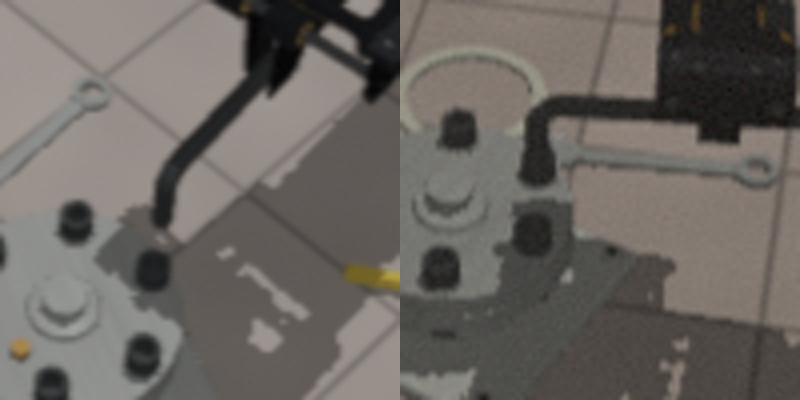

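Run:
```python
import cv2,numpy as np
a=cv2.imread('pics/15_scene_raw.png')[192:242,329:379];b=cv2.imread('pics/15_side_raw.png')[220:270,290:340]
o=np.hstack([cv2.resize(x,(400,400),interpolation=cv2.INTER_CUBIC) for x in(a,b)])
o=cv2.convertScaleAbs(o,alpha=1.8,beta=10)
cv2.imwrite('pics/15z.png',o)
```

```text
(no output)
```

View pics/15z.png

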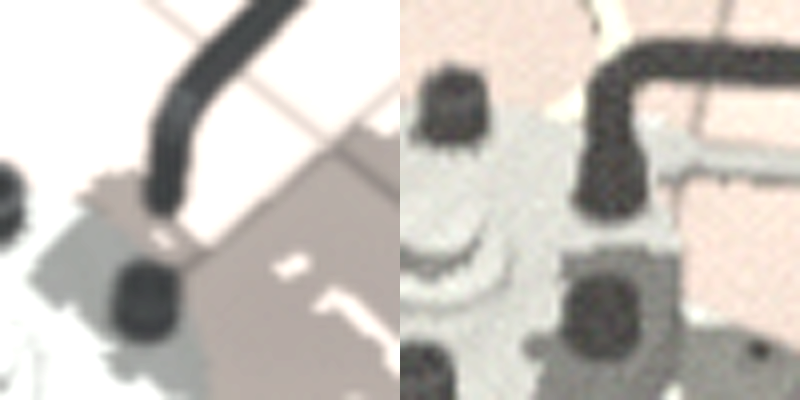

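Run:
```python
from h import *
np.set_printoptions(precision=4,suppress=True)
S=lambda x,y:(329+x/8-.44,192+y/8-.44);T=lambda x,y:(290+(x-400)/8-.44,220+y/8-.44)
m1=onz('scene',*S(148,288),.096);m2=onz('side',*T(604,297),.096);print('mouth',m1,m2, tri(S(148,288),T(604,297)))
for z in(.138,.141,.144): print(z,onz('scene',*S(163,205),z))
# bend axes crossing: scene (172,105)?, side (608,60)
print('bend',tri(S(172,108),T(610,62)))
m=np.array([.481,.071,.096])
for z in (.096,): print([((a-329+.44)*8,(b-192+.44)*8) for a,b in[proj('scene',m)]],[((a-290+.44)*8+400,(b-220+.44)*8) for a,b in[proj('side',m)]])
for z in (.138,.141,.144):
  t=onz('scene',*S(163,205),z);a,b=proj('side',t);print(z,(a-290+.44)*8+400,(b-220+.44)*8)
```

```text
mouth [0.4824 0.0703 0.096 ] [0.4818 0.0717 0.096 ] (array([0.4819, 0.0701, 0.0947]), np.float64(0.0005573672685007373))
0.138 [0.4788 0.0693 0.138 ]
0.141 [0.4804 0.0705 0.141 ]
0.144 [0.4819 0.0717 0.144 ]
bend (array([0.4793, 0.0688, 0.1876]), np.float64(0.0016207703045578803))
[(np.float64(152.61834190216908), np.float64(286.70233294069794))] [(np.float64(607.1048820984693), np.float64(295.763052938019))]
0.138 614.6309141753809 189.61957650054458
0.141 608.3793241956118 184.18942571705637
0.144 602.0996591610442 178.73488885237796
```

Emit:
jog_arm(commands=[[1, [-0.1, 0.03, 0.4], 0], [1, [0, 0, 0.6], 0], [1, [0, 0, 0.5], 0], [1, [0, 0, 0.3], 0], [1, [0, 0, 0], 0]])

```text
t: 24.6
ee_pos: [0.379, 0.0595, 0.1497]
tool_rot: [0.156, -3.136, -0.0]
wrist_force: [-0.6, 0.3, -1.6]
finger_gap: 0.0117
```

```bash
cat > z.py <<'E'
from h import *
import cv2
p,h=show()
k=sys.argv[1];o=[]
for n in('scene','side'):
    x=bot.grab_frame(n);cv2.imwrite(f'pics/{k}_{n}_raw.png',x)
    a,b=(329,192) if n=='scene' else (290,220)
    o.append(cv2.resize(x[b:b+50,a:a+50],(400,400),interpolation=cv2.INTER_CUBIC))
cv2.imwrite(f'pics/{k}.png',cv2.convertScaleAbs(np.hstack(o),alpha=1.8,beta=10))
E
python3 z.py 16
```

```text
t 24.60 tcp [0.379  0.0595 0.1497] hd -174.31 gap 0.0117 F [-0.6  0.3 -1.6] M [ 0.16 -0.1  -0.  ] tilt 0.08
```

View pics/16.png

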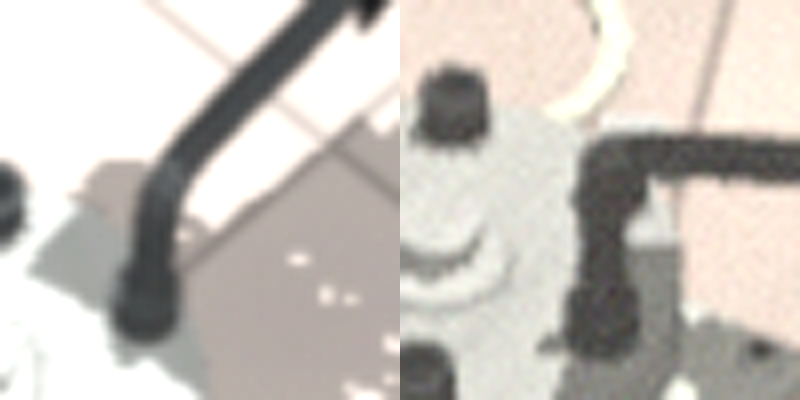

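```bash
cat > m.py <<'E'
from h import *
import cv2
k=sys.argv[1]
np.set_printoptions(precision=2,suppress=True)
for n,(c0,c1),rows in(('scene',(340,356),range(215,238)),('side',(308,325),range(238,268))):
    x=cv2.imread(f'pics/{k}_{n}_raw.png').astype(float).mean(2)
    print(n)
    for r in rows:
        row=x[r,c0:c1+1];bg=np.max(row);  
        l=row; th=75
        idx=np.where(l<th)[0]
        if len(idx)==0: continue
        i,j=idx[0],idx[-1]
        le=c0+i-( (th-l[i])/(l[i-1]-l[i]) if i>0 else 0); re=c0+j+((th-l[j])/(l[j+1]-l[j]) if j<len(l)-1 else 0)
        print(r,round(le,2),round(re,2),'c',round((le+re)/2,2),'w',round(re-le,2))
m=np.array([.482,.071,0])
for z in(.08,.096,.102,.11,.12,.13): print(z,np.array(proj('scene',m+[0,0,z])),np.array(proj('side',m+[0,0,z])))
E
python3 m.py 16; python3 -c "
import cv2
x=cv2.imread('pics/15_scene_raw.png').mean(2);print(x[222:238,340:356].astype(int))
x=cv2.imread('pics/15_side_raw.png').mean(2);print(x[252:266,308:324].astype(int))"
```

```text
scene
215 345.71 351.95 c 348.83 w 6.24
216 345.3 351.41 c 348.35 w 6.11
217 345.19 351.15 c 348.17 w 5.96
218 344.9 351.08 c 347.99 w 6.18
219 344.65 351.33 c 347.99 w 6.68
220 344.57 350.78 c 347.68 w 6.21
221 344.48 350.46 c 347.47 w 5.98
222 344.34 355.5 c 349.92 w 11.16
223 344.32 354.33 c 349.32 w 10.02
224 343.91 353.08 c 348.49 w 9.18
225 343.07 352.35 c 347.71 w 9.27
226 342.58 351.81 c 347.2 w 9.23
227 342.4 351.77 c 347.09 w 9.37
228 342.17 351.76 c 346.97 w 9.58
229 341.71 351.71 c 346.71 w 10.0
230 341.94 351.64 c 346.79 w 9.7
231 342.3 351.64 c 346.97 w 9.34
232 342.48 351.38 c 346.93 w 8.89
233 342.91 351.04 c 346.98 w 8.12
234 343.68 350.08 c 346.88 w 6.4
side
238 312.99 325 c 318.99 w 12.01
239 312.42 325 c 318.71 w 12.58
240 312.03 325 c 318.52 w 12.97
241 311.97 325 c 318.49 w 13.03
242 311.85 325 c 318.42 w 13.15
243 311.58 320.55 c 316.06 w 8.97
244 311.2 320.51 c 315.86 w 9.31
245 311.19 320.33 c 315.76 w 9.14
246 311.59 319.53 c 315.56 w 7.93
247 311.81 318.43 c 315.12 w 6.62
248 311.84 317.86 c 314.85 w 6.02
249 311.97 317.65 c 314.81 w 5.68
250 312.24 318.0 c
[... 2107 characters left out ...]
  39  46  58  69  69  70  70]
 [118 115  92  53  40  36  39  40  39  31  38  48  65  70  69  66]
 [116 117  73  41  32  37  34  38  40  36  34  42  67  66  70  70]
 [115 120  68  42  39  34  36  38  40  35  33  45  67  72  70  67]
 [117 117  68  40  36  37  38  37  35  40  38  42  62  67  67  65]
 [120 101  60  42  37  40  42  40  35  41  39  37  71  71  72  69]
 [ 96  76  46  36  34  34  38  40  37  39  35  39  64  73  69  64]
 [ 73  68  54  41  39  34  40  42  39  32  36  42  65  72  71  61]
 [ 67  70  62  50  39  37  38  37  38  42  42  55  69  69  61  63]
 [ 73  70  70  61  53  43  39  41  42  43  54  66  72  65  69  64]
 [ 73  70  68  71  66  62  59  61  59  61  68  73  69  66  66  65]]
```

Emit:
jog_arm(commands=[[1, [0.01, 0.03, 0.2], 0], [1, [0, 0, 0.15], 0], [1, [0, 0, 0.1], 0], [1, [0, 0, 0], 0]], force=20)

```text
t: 25.2
ee_pos: [0.379, 0.0601, 0.1412]
tool_rot: [0.156, -3.137, -0.0]
wrist_force: [-0.2, -0.0, -2.9]
finger_gap: 0.0118
```

Emit:
jog_arm(commands=[[1, [0, 0, 0.1], 0], [1, [0, 0, 0], 0]])

```text
t: 25.45
ee_pos: [0.3794, 0.0601, 0.1395]
tool_rot: [-0.156, 3.137, -0.0]
wrist_force: [1.0, -0.4, -1.6]
finger_gap: 0.0116
```

```bash
python3 z.py 17
```

```text
t 25.45 tcp [0.3794 0.0601 0.1395] hd -174.31 gap 0.0116 F [ 1.  -0.4 -1.6] M [ 0.07 -0.21  0.02] tilt 0.03
```

View pics/17.png

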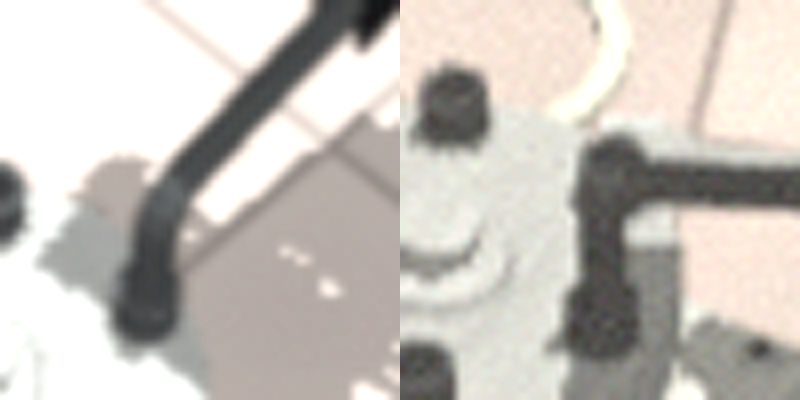

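Emit:
jog_arm(commands=[[1, [0, 0, 0.1], 0], [1, [0, 0, 0], 0]])

```text
t: 25.8
ee_pos: [0.3793, 0.0601, 0.1374]
tool_rot: [-0.156, 3.137, -0.0]
wrist_force: [0.4, -0.5, -2.6]
finger_gap: 0.0118
```

Emit:
jog_arm(commands=[[1, [0, 0, 0.1], 0], [1, [0, 0, 0], 0]])

```text
t: 26.05
ee_pos: [0.3793, 0.0601, 0.1354]
tool_rot: [-0.156, 3.137, -0.0]
wrist_force: [1.0, -0.5, -2.3]
finger_gap: 0.0118
```

Emit:
jog_arm(commands=[[1, [0, 0, 0.1], 0], [1, [0, 0, 0.05], 0]])

```text
t: 26.3
ee_pos: [0.3793, 0.0601, 0.1324]
tool_rot: [-0.156, 3.137, 0.0]
wrist_force: [0.7, 1.0, -2.9]
finger_gap: 0.0115
```

Emit:
jog_arm(commands=[[1, [0, 0, 0.1], 0], [1, [0, 0, 0.05], 0]])

```text
t: 26.55
ee_pos: [0.3792, 0.0601, 0.1294]
tool_rot: [-0.156, 3.138, -0.0]
wrist_force: [0.8, -0.6, -2.2]
finger_gap: 0.0118
```

```bash
python3 z.py 18
```

```text
t 26.55 tcp [0.3792 0.0601 0.1294] hd -174.31 gap 0.0118 F [ 0.8 -0.6 -2.2] M [ 0.05 -0.44 -0.04] tilt 0.01
```

View pics/18.png

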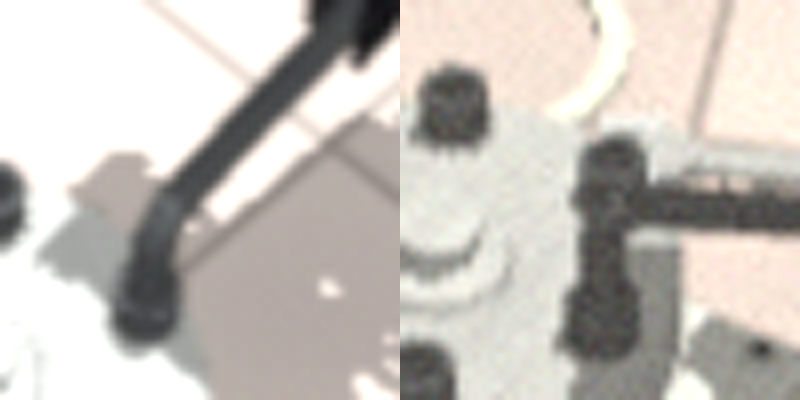

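Emit:
jog_arm(commands=[[1, [0, 0, 0.1], 0], [1, [0, 0, 0], 0]])

```text
t: 26.9
ee_pos: [0.3793, 0.0601, 0.1274]
tool_rot: [-0.156, 3.137, 0.0]
wrist_force: [2.5, -1.1, -2.3]
finger_gap: 0.0117
```

Emit:
jog_arm(commands=[[1, [0, 0, 0.08], 0], [1, [0, 0, 0], 0]])

```text
t: 27.15
ee_pos: [0.3791, 0.0601, 0.126]
tool_rot: [0.156, -3.137, 0.0]
wrist_force: [-0.2, -0.1, 0.5]
finger_gap: 0.0123
```

Emit:
jog_arm(commands=[[1, [0, 0, 0.06], 0], [1, [0, 0, 0], 0]])

```text
t: 27.4
ee_pos: [0.3787, 0.0601, 0.1246]
tool_rot: [0.156, -3.136, -0.0]
wrist_force: [-3.7, -1.7, 1.6]
finger_gap: 0.0119
```

```bash
python3 z.py 19
```

```text
t 27.40 tcp [0.3787 0.0601 0.1246] hd -174.30 gap 0.0119 F [-3.7 -1.7  1.6] M [-0.03  0.19 -0.05] tilt 0.07
```

View pics/19.png

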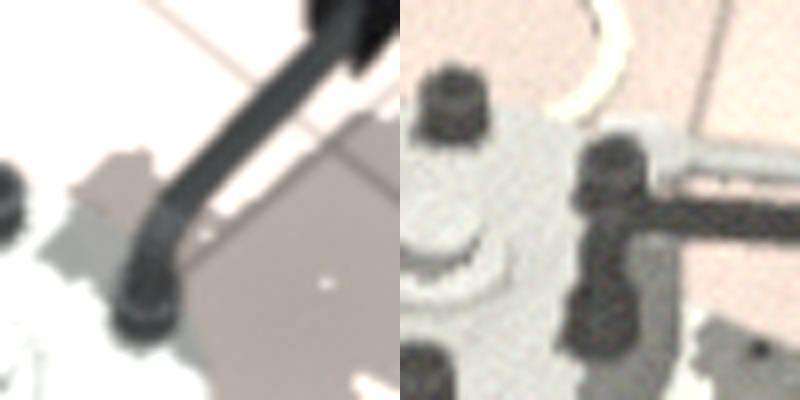

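Run:
```python
from h import *
import cv2
S=lambda q:((q[0]-329+.44)*8,(q[1]-192+.44)*8);T=lambda q:((q[0]-290+.44)*8+400,(q[1]-220+.44)*8)
for L in(186,):
  d=np.array([np.cos(np.radians(L)),np.sin(np.radians(L)),0])
  for z in(.128,.131,.134,.138):
    b=np.array([.4816,.071,z]);print(z,'scene bend',np.round(S(proj('scene',b))),'r30',np.round(S(proj('scene',b+.03*d))),'side',np.round(T(proj('side',b))),np.round(T(proj('side',b+.03*d))))
x=cv2.imread('pics/19_side_raw.png').mean(2)
for c in (325,329,333,337): print(c,x[238:256,c].astype(int))
```

```text
0.128 scene bend [158. 232.] r30 [218. 169.] side [604. 217.] [707. 223.]
0.131 scene bend [159. 226.] r30 [219. 163.] side [604. 210.] [707. 216.]
0.134 scene bend [160. 221.] r30 [219. 158.] side [604. 202.] [708. 208.]
0.138 scene bend [161. 214.] r30 [221. 150.] side [604. 192.] [708. 198.]
325 [118 118 108  87  85  86  63  37  41  37  38  50  79 102 104 101 101 103]
329 [107 116 111  90 104 123  91  45  38  42  35  55  99 126 124 129 124 122]
333 [110 115 117  97  96 122  97  49  39  40  38  41  85 113 124 126 125 124]
337 [115 115 114 103  85 103 109  81  37  38  36  38  67 108 125 123 124 124]
```

Emit:
jog_arm(commands=[[1, [0, 0, 0], 0], [1, [0, 0.2, 0], 0.5], [1, [0, 0.2, 0], 0.5], [1, [0, 0.2, 0], 0.5]], force=40)

```text
t: 28.0
ee_pos: [0.3785, 0.0707, 0.1245]
tool_rot: [0.031, 3.141, -0.007]
wrist_force: [-0.2, -6.8, 0.2]
finger_gap: 0.0117
```

```bash
cat > t.py <<'E'
from h import *
c=np.array([.4818,.071])
p,h=show();s=bot.state()
d=p[:2]-c;F=s['wrist_force'];M=s['moment']
print('r %.4f ang %.2f torque(cw,Nm) rxF %.2f Mz %.2f'%(np.hypot(*d),np.degrees(np.arctan2(d[1],d[0]))%360,(d[0]*F[1]-d[1]*F[0]),M[2]),'joints',np.round(s['joints'],2))
E
python3 t.py
```

```text
t 28.00 tcp [0.3785 0.0707 0.1245] hd 178.87 gap 0.0117 F [-0.2 -6.8  0.2] M [-1.36 -0.    0.58] tilt 0.25
r 0.1033 ang 180.14 torque(cw,Nm) rxF 0.71 Mz 0.58 joints [ 0.05 -0.43  2.31 -0.    1.27 -1.5 ]
```

Emit:
jog_arm(commands=[[1, [-0.01, 0.29, 0], 0.7], [1, [-0.01, 0.29, 0], 0.7], [1, [-0.01, 0.29, 0], 0.7], [1, [-0.01, 0.29, 0], 0.7], [1, [0, 0, 0], 0]])

```text
t: 28.62
ee_pos: [0.381, 0.0934, 0.1241]
tool_rot: [-0.379, -3.117, 0.009]
wrist_force: [-3.1, -7.8, 1.2]
finger_gap: 0.0116
```

```bash
python3 t.py; python3 v.py 20 .02 60
```

```text
t 28.62 tcp [0.381  0.0934 0.1241] hd 166.15 gap 0.0116 F [-3.1 -7.8  1.2] M [-1.4   0.37  0.64] tilt 0.34
r 0.1033 ang 167.47 torque(cw,Nm) rxF 0.85 Mz 0.64 joints [ 0.11 -0.41  2.3  -0.01  1.26 -1.22]
t 28.62 tcp [0.381  0.0934 0.1241] hd 166.15 gap 0.0116 F [-3.1 -7.8  1.2] M [-1.4   0.37  0.64] tilt 0.34
scene crop org 321 147 scale 3.3333333333333335
side crop org 296 206 scale 3.3333333333333335
```

View pics/20.png

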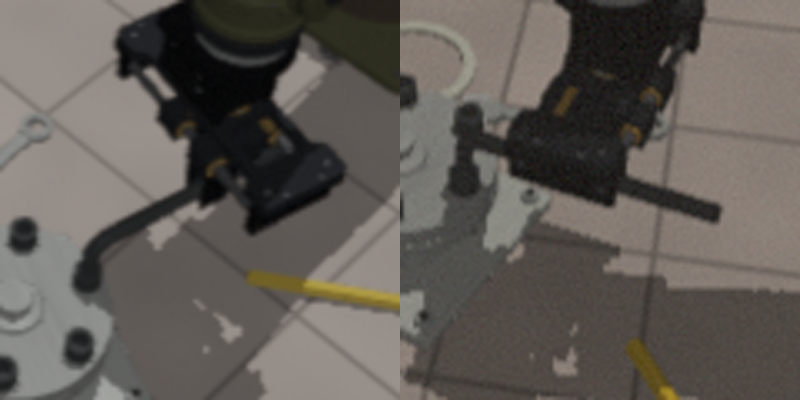

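Emit:
jog_arm(commands=[[1, [-0.01, 0.29, 0], 0.7], [1, [-0.01, 0.29, 0], 0.7], [1, [-0.01, 0.29, 0], 0.7], [1, [-0.01, 0.29, 0], 0.7], [1, [-0.01, 0.29, 0], 0.7], [1, [0, 0, 0], 0]])

```text
t: 29.48
ee_pos: [0.391, 0.1202, 0.1236]
tool_rot: [-0.809, -3.032, 0.01]
wrist_force: [-6.1, -6.8, 1.0]
finger_gap: 0.0118
```

```bash
python3 t.py
```

```text
t 29.48 tcp [0.391  0.1202 0.1236] hd 150.12 gap 0.0118 F [-6.1 -6.8  1. ] M [-1.3   0.87  0.64] tilt 0.43
r 0.1032 ang 151.53 torque(cw,Nm) rxF 0.92 Mz 0.64 joints [ 0.17 -0.36  2.26 -0.    1.25 -0.88]
```

Emit:
jog_arm(commands=[[1, [-0.01, 0.29, 0], 0.7], [1, [-0.01, 0.29, 0], 0.7], [1, [-0.01, 0.29, 0], 0.7], [1, [-0.01, 0.29, 0], 0.7], [1, [-0.01, 0.29, 0], 0.7], [1, [0, 0.2, 0], 0.5], [1, [0, 0.2, 0], 0.5], [1, [0, 0, 0], 0]])

```text
t: 30.48
ee_pos: [0.4138, 0.1486, 0.1231]
tool_rot: [-1.338, -2.836, 0.012]
wrist_force: [-8.6, -4.5, 3.1]
finger_gap: 0.0118
```

```bash
python3 t.py; python3 v.py 21 .02 60
```

```text
t 30.48 tcp [0.4138 0.1486 0.1231] hd 129.49 gap 0.0118 F [-8.6 -4.5  3.1] M [-0.96  1.44  0.76] tilt 0.53
r 0.1032 ang 131.24 torque(cw,Nm) rxF 0.97 Mz 0.76 joints [ 0.22 -0.27  2.2  -0.    1.23 -0.46]
t 30.48 tcp [0.4138 0.1486 0.1231] hd 129.49 gap 0.0118 F [-8.6 -4.5  3.1] M [-0.96  1.44  0.76] tilt 0.53
scene crop org 329 169 scale 3.3333333333333335
side crop org 278 222 scale 3.3333333333333335
```

View pics/21.png

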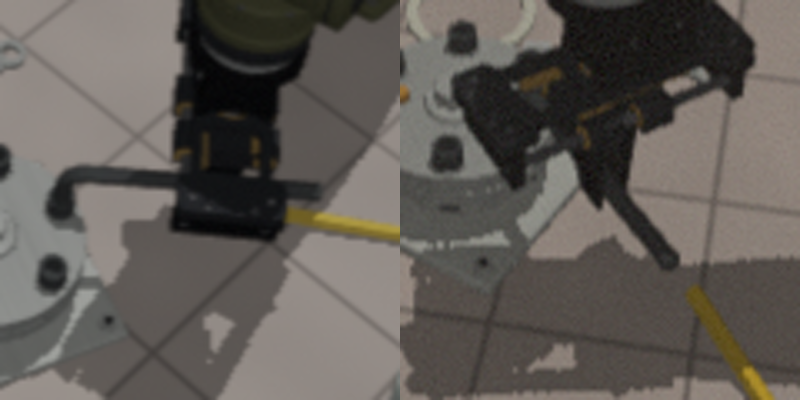

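Emit:
jog_arm(commands=[[1, [0, 0.2, 0], 0.5], [1, [0, 0.2, 0], 0.5], [1, [0, 0.2, 0], 0.5], [1, [0, 0, 0], 0]])

```text
t: 31.08
ee_pos: [0.4232, 0.1559, 0.123]
tool_rot: [-1.506, -2.751, 0.012]
wrist_force: [-9.0, -3.4, 1.9]
finger_gap: 0.0118
```

```bash
python3 t.py
```

```text
t 31.07 tcp [0.4232 0.1559 0.123 ] hd 122.62 gap 0.0118 F [-9.  -3.4  1.9] M [-0.9   1.5   0.79] tilt 0.55
r 0.1032 ang 124.64 torque(cw,Nm) rxF 0.97 Mz 0.79 joints [ 0.24 -0.24  2.17 -0.    1.22 -0.33]
```

Emit:
jog_arm(commands=[[1, [0, 0.1, 0], 0.25], [1, [0, 0.1, 0], 0.25], [1, [0, 0, 0], 0]])

```text
t: 31.45
ee_pos: [0.4264, 0.1581, 0.123]
tool_rot: [-1.56, -2.72, 0.012]
wrist_force: [-9.9, -3.7, 3.0]
finger_gap: 0.0119
```

```bash
python3 t.py
```

```text
t 31.45 tcp [0.4264 0.1581 0.123 ] hd 120.33 gap 0.0119 F [-9.9 -3.7  3. ] M [-0.81  1.55  0.81] tilt 0.55
r 0.1032 ang 122.47 torque(cw,Nm) rxF 1.07 Mz 0.81 joints [ 0.24 -0.23  2.16 -0.    1.22 -0.29]
```

Torque is 1.88 and still turning; small steps from here.

Emit:
jog_arm(commands=[[1, [0, 0.08, 0], 0.2], [1, [0, 0.04, 0], 0.1], [1, [0, 0, 0], 0]])

```text
t: 31.82
ee_pos: [0.4284, 0.1593, 0.123]
tool_rot: [-1.593, -2.701, 0.012]
wrist_force: [-10.1, -3.5, 2.4]
finger_gap: 0.0124
```

```bash
python3 t.py
```

```text
t 31.82 tcp [0.4284 0.1593 0.123 ] hd 118.96 gap 0.0124 F [-10.1  -3.5   2.4] M [-0.81  1.57  0.91] tilt 0.55
r 0.1032 ang 121.17 torque(cw,Nm) rxF 1.08 Mz 0.91 joints [ 0.24 -0.23  2.16 -0.    1.22 -0.27]
```

Emit:
jog_arm(commands=[[1, [0, 0.05, 0], 0.12], [1, [0, 0, 0], 0]])

```text
t: 32.08
ee_pos: [0.4292, 0.1598, 0.123]
tool_rot: [-1.605, -2.694, 0.012]
wrist_force: [-9.2, -3.2, 2.5]
finger_gap: 0.0118
```

```bash
python3 t.py
```

```text
t 32.08 tcp [0.4292 0.1598 0.123 ] hd 118.41 gap 0.0118 F [-9.2 -3.2  2.5] M [-0.78  1.59  0.81] tilt 0.56
r 0.1032 ang 120.63 torque(cw,Nm) rxF 0.99 Mz 0.81 joints [ 0.24 -0.22  2.16 -0.    1.22 -0.26]
```

Emit:
jog_arm(commands=[[1, [0, 0.05, 0], 0.12], [1, [0, 0.05, 0], 0.12], [1, [0, 0, 0], 0]])

```text
t: 32.45
ee_pos: [0.4309, 0.1608, 0.1229]
tool_rot: [-1.631, -2.678, 0.012]
wrist_force: [-10.1, -3.6, 2.6]
finger_gap: 0.0121
```

```bash
python3 t.py
```

```text
t 32.45 tcp [0.4309 0.1608 0.1229] hd 117.31 gap 0.0121 F [-10.1  -3.6   2.6] M [-0.78  1.64  0.86] tilt 0.56
r 0.1032 ang 119.54 torque(cw,Nm) rxF 1.09 Mz 0.86 joints [ 0.24 -0.22  2.15 -0.    1.22 -0.23]
```

Emit:
jog_arm(commands=[[1, [0, 0.05, 0], 0.12], [1, [0, 0.05, 0], 0.12], [1, [0, 0, 0], 0]])

```text
t: 32.83
ee_pos: [0.4327, 0.1617, 0.1229]
tool_rot: [-1.657, -2.662, 0.012]
wrist_force: [-10.4, -3.3, 3.3]
finger_gap: 0.0118
```

```bash
python3 t.py
```

```text
t 32.83 tcp [0.4327 0.1617 0.1229] hd 116.21 gap 0.0118 F [-10.4  -3.3   3.3] M [-0.69  1.6   0.86] tilt 0.57
r 0.1032 ang 118.44 torque(cw,Nm) rxF 1.10 Mz 0.86 joints [ 0.24 -0.21  2.15 -0.    1.22 -0.21]
```

Emit:
jog_arm(commands=[[1, [0, 0.05, 0], 0.12], [1, [0, 0.05, 0], 0.12], [1, [0, 0, 0], 0]])

```text
t: 33.2
ee_pos: [0.4344, 0.1626, 0.1229]
tool_rot: [-1.682, -2.646, 0.013]
wrist_force: [-10.2, -3.8, 2.6]
finger_gap: 0.0118
```

```bash
python3 t.py
```

```text
t 33.20 tcp [0.4344 0.1626 0.1229] hd 115.11 gap 0.0118 F [-10.2  -3.8   2.6] M [-0.67  1.69  0.83] tilt 0.57
r 0.1032 ang 117.34 torque(cw,Nm) rxF 1.11 Mz 0.83 joints [ 0.24 -0.21  2.15 -0.    1.22 -0.19]
```

Emit:
jog_arm(commands=[[1, [0, 0.05, 0], 0.12], [1, [0, 0, 0], 0]])

```text
t: 33.45
ee_pos: [0.4353, 0.1631, 0.123]
tool_rot: [-1.695, -2.638, 0.012]
wrist_force: [-11.2, -2.7, 2.9]
finger_gap: 0.0122
```

```bash
python3 t.py
```

```text
t 33.45 tcp [0.4353 0.1631 0.123 ] hd 114.56 gap 0.0122 F [-11.2  -2.7   2.9] M [-0.7   1.68  0.84] tilt 0.57
r 0.1032 ang 116.79 torque(cw,Nm) rxF 1.16 Mz 0.84 joints [ 0.24 -0.21  2.14 -0.    1.21 -0.18]
```

Emit:
jog_arm(commands=[[1, [0, 0.05, 0], 0.12], [1, [0, 0.05, 0], 0.12], [1, [0, 0, 0], 0]])

```text
t: 33.83
ee_pos: [0.4371, 0.164, 0.1229]
tool_rot: [-1.72, -2.621, 0.013]
wrist_force: [-10.6, -2.5, 3.3]
finger_gap: 0.012
```

```bash
python3 t.py
```

```text
t 33.83 tcp [0.4371 0.164  0.1229] hd 113.46 gap 0.0120 F [-10.6  -2.5   3.3] M [-0.62  1.69  0.83] tilt 0.58
r 0.1032 ang 115.70 torque(cw,Nm) rxF 1.09 Mz 0.83 joints [ 0.24 -0.2   2.14 -0.    1.21 -0.16]
```

Emit:
jog_arm(commands=[[1, [0, 0.05, 0], 0.12], [1, [0, 0, 0], 0]])

```text
t: 34.08
ee_pos: [0.438, 0.1644, 0.1229]
tool_rot: [-1.733, -2.613, 0.013]
wrist_force: [-10.3, -2.5, 2.9]
finger_gap: 0.0121
```

```bash
python3 t.py;python3 v.py 22 .02 60
```

```text
t 34.08 tcp [0.438  0.1644 0.1229] hd 112.91 gap 0.0121 F [-10.3  -2.5   2.9] M [-0.56  1.7   0.88] tilt 0.58
r 0.1032 ang 115.15 torque(cw,Nm) rxF 1.07 Mz 0.88 joints [ 0.24 -0.2   2.14 -0.    1.21 -0.15]
t 34.08 tcp [0.438  0.1644 0.1229] hd 112.91 gap 0.0121 F [-10.3  -2.5   2.9] M [-0.56  1.7   0.88] tilt 0.58
scene crop org 328 179 scale 3.3333333333333335
side crop org 266 226 scale 3.3333333333333335
```

View pics/22.png

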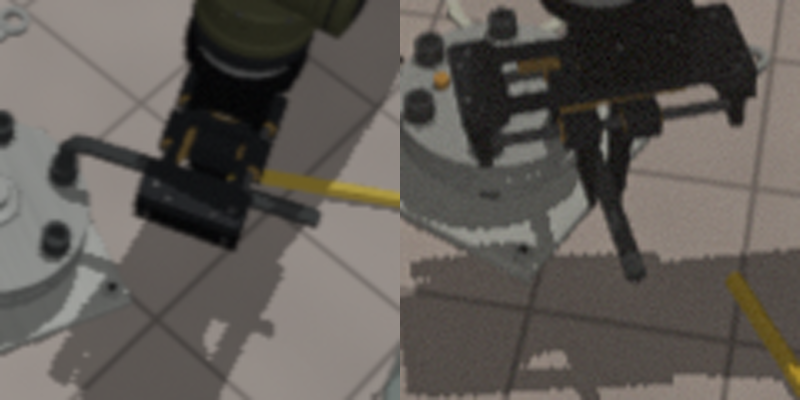

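Emit:
jog_arm(commands=[[1, [0, 0.05, 0], 0.12], [1, [0, 0.05, 0], 0.12], [1, [0, 0, 0], 0]])

```text
t: 34.55
ee_pos: [0.4398, 0.1652, 0.1229]
tool_rot: [-1.757, -2.596, 0.013]
wrist_force: [-10.3, -3.0, 3.0]
finger_gap: 0.0117
```

```bash
python3 t.py
```

```text
t 34.55 tcp [0.4398 0.1652 0.1229] hd 111.81 gap 0.0117 F [-10.3  -3.    3. ] M [-0.62  1.84  0.84] tilt 0.59
r 0.1032 ang 114.05 torque(cw,Nm) rxF 1.10 Mz 0.84 joints [ 0.25 -0.19  2.13 -0.    1.21 -0.14]
```

Emit:
jog_arm(commands=[[1, [0, 0.05, 0], 0.12], [1, [0, 0, 0], 0]])

```text
t: 34.8
ee_pos: [0.4406, 0.1656, 0.1229]
tool_rot: [-1.77, -2.588, 0.013]
wrist_force: [-10.9, -3.1, 3.2]
finger_gap: 0.0118
```

```bash
python3 t.py
```

```text
t 34.80 tcp [0.4406 0.1656 0.1229] hd 111.26 gap 0.0118 F [-10.9  -3.1   3.2] M [-0.57  1.76  0.86] tilt 0.59
r 0.1032 ang 113.52 torque(cw,Nm) rxF 1.16 Mz 0.86 joints [ 0.25 -0.19  2.13 -0.    1.21 -0.13]
```

```bash
python3 - <<'E'
from h import *
a=onz('scene',328+75/3.333,179+147/3.333,.131);b=onz('scene',328+314/3.333,179+214/3.333,.128)
d=b-a;print(a,b,np.linalg.norm(d[:2]),np.degrees(np.arctan2(d[1],d[0])))
b=onz('side',266+(634-400)/3.333,226+270/3.333,.128);print(b)
E
python3 z.py 23
```

```text
[0.48472675 0.08077035 0.131     ] [0.40293616 0.23343276 0.128     ] 0.1731921257318745 118.18067707968417
[0.40492772 0.23569157 0.128     ]
t 34.80 tcp [0.4406 0.1656 0.1229] hd 111.26 gap 0.0118 F [-10.9  -3.1   3.2] M [-0.57  1.76  0.86] tilt 0.59
```

View pics/23.png

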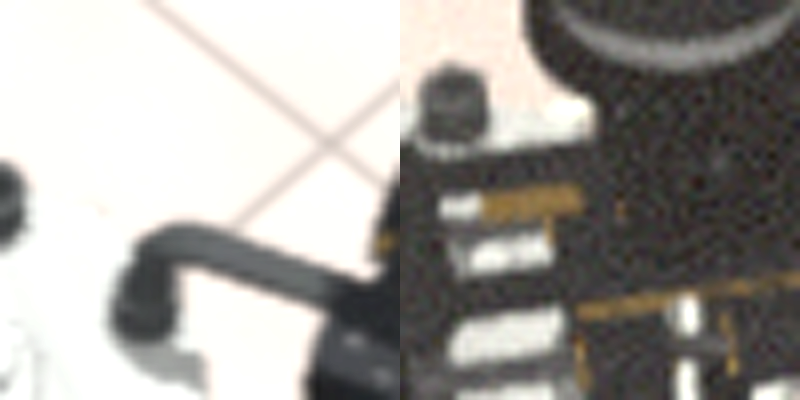

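Emit:
jog_arm(commands=[[1, [0, 0.05, 0], 0.12], [1, [0, 0.05, 0], 0.12], [1, [0, 0, 0], 0]])

```text
t: 35.28
ee_pos: [0.4422, 0.1663, 0.1227]
tool_rot: [-1.794, -2.57, 0.014]
wrist_force: [-11.8, -1.8, 4.9]
finger_gap: 0.0121
```

```bash
python3 t.py
```

```text
t 35.27 tcp [0.4422 0.1663 0.1227] hd 110.16 gap 0.0121 F [-11.8  -1.8   4.9] M [-0.52  1.94  0.87] tilt 0.64
r 0.1032 ang 112.57 torque(cw,Nm) rxF 1.19 Mz 0.87 joints [ 0.25 -0.19  2.13 -0.    1.21 -0.11]
```

Emit:
jog_arm(commands=[[1, [0, 0.05, 0], 0.12], [1, [0, 0.05, 0], 0.12], [1, [0, 0, 0], 0]])

```text
t: 35.65
ee_pos: [0.4434, 0.1669, 0.1225]
tool_rot: [-1.818, -2.552, 0.016]
wrist_force: [-13.3, -1.9, 3.6]
finger_gap: 0.0119
```

```bash
python3 t.py
```

```text
t 35.65 tcp [0.4434 0.1669 0.1225] hd 109.08 gap 0.0119 F [-13.3  -1.9   3.6] M [-0.62  2.32  0.96] tilt 0.75
r 0.1033 ang 111.83 torque(cw,Nm) rxF 1.35 Mz 0.96 joints [ 0.25 -0.18  2.12 -0.    1.21 -0.09]
```

Emit:
jog_arm(commands=[[1, [0, 0.05, 0], 0.12], [1, [0, 0.05, 0], 0.12], [1, [0, 0, 0], 0]])

```text
t: 36.02
ee_pos: [0.4444, 0.1672, 0.1221]
tool_rot: [-1.842, -2.533, 0.019]
wrist_force: [-16.9, -3.0, 5.4]
finger_gap: 0.0124
```

```bash
python3 t.py
```

```text
t 36.02 tcp [0.4444 0.1672 0.1221] hd 107.96 gap 0.0124 F [-16.9  -3.    5.4] M [-0.79  2.7   0.8 ] tilt 0.89
r 0.1032 ang 111.24 torque(cw,Nm) rxF 1.74 Mz 0.80 joints [ 0.25 -0.18  2.12 -0.    1.21 -0.07]
```

Emit:
jog_arm(commands=[[1, [0, -0.2, 0], -0.5], [1, [0, -0.2, 0], -0.5], [1, [0, 0, 0], 0]])

```text
t: 36.4
ee_pos: [0.4395, 0.1647, 0.1231]
tool_rot: [-1.743, -2.609, 0.011]
wrist_force: [-8.3, -3.2, 1.4]
finger_gap: 0.0123
```

```bash
python3 t.py
```

```text
t 36.40 tcp [0.4395 0.1647 0.1231] hd 112.50 gap 0.0123 F [-8.3 -3.2  1.4] M [-0.75  1.28  0.5 ] tilt 0.46
r 0.1028 ang 114.31 torque(cw,Nm) rxF 0.92 Mz 0.50 joints [ 0.25 -0.2   2.13 -0.    1.21 -0.15]
```

Emit:
jog_arm(commands=[[1, [0, -0.2, 0], -0.5], [1, [0, -0.2, 0], -0.5], [1, [0, 0, 0], 0]])

```text
t: 36.78
ee_pos: [0.4346, 0.1619, 0.1243]
tool_rot: [1.643, 2.678, -0.003]
wrist_force: [-2.0, -3.1, -0.7]
finger_gap: 0.012
```

```bash
python3 t.py; python3 v.py 24 .02 60
```

```text
t 36.77 tcp [0.4346 0.1619 0.1243] hd 116.93 gap 0.0120 F [-2.  -3.1 -0.7] M [-0.86  0.2   0.03] tilt 0.11
r 0.1024 ang 117.45 torque(cw,Nm) rxF 0.33 Mz 0.03 joints [ 0.24 -0.22  2.15 -0.    1.21 -0.23]
t 36.77 tcp [0.4346 0.1619 0.1243] hd 116.93 gap 0.0120 F [-2.  -3.1 -0.7] M [-0.86  0.2   0.03] tilt 0.11
scene crop org 328 177 scale 3.3333333333333335
side crop org 268 225 scale 3.3333333333333335
```

View pics/24.png

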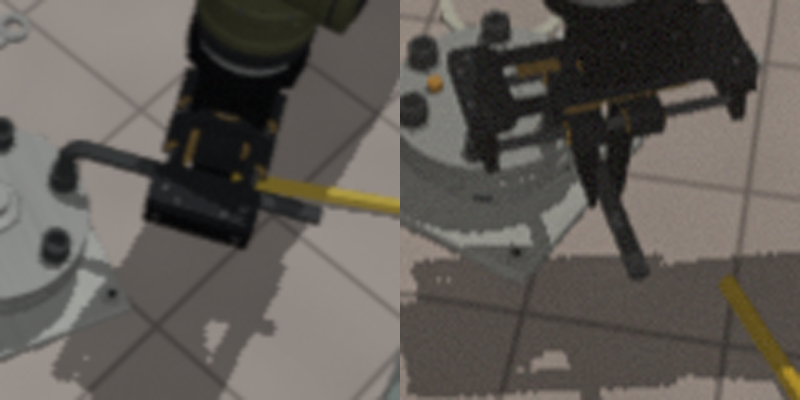

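Emit:
jog_arm(commands=[[1, [0, 0, 0], 0], [1, [0, 0, 0], 0], [0.7, [0, 0, 0], 0], [0.68, [0, 0, 0], 0], [0.6, [0, 0, 0], 0], [0.5, [0, 0, 0], 0]], force=3)

```text
t: 37.62
ee_pos: [0.4356, 0.1631, 0.1252]
tool_rot: [1.643, 2.677, 0.003]
wrist_force: [-0.4, -1.4, 0.2]
finger_gap: 0.0229
```

```bash
python3 t.py; python3 v.py 25 .02 60
```

```text
t 37.62 tcp [0.4356 0.1631 0.1252] hd 116.94 gap 0.0229 F [-0.4 -1.4  0.2] M [-0.01  0.03 -0.03] tilt 0.11
r 0.1030 ang 116.66 torque(cw,Nm) rxF 0.10 Mz -0.03 joints [ 0.24 -0.22  2.15  0.    1.21 -0.23]
t 37.62 tcp [0.4356 0.1631 0.1252] hd 116.94 gap 0.0229 F [-0.4 -1.4  0.2] M [-0.01  0.03 -0.03] tilt 0.11
scene crop org 328 177 scale 3.3333333333333335
side crop org 267 225 scale 3.3333333333333335
```

View pics/25.png

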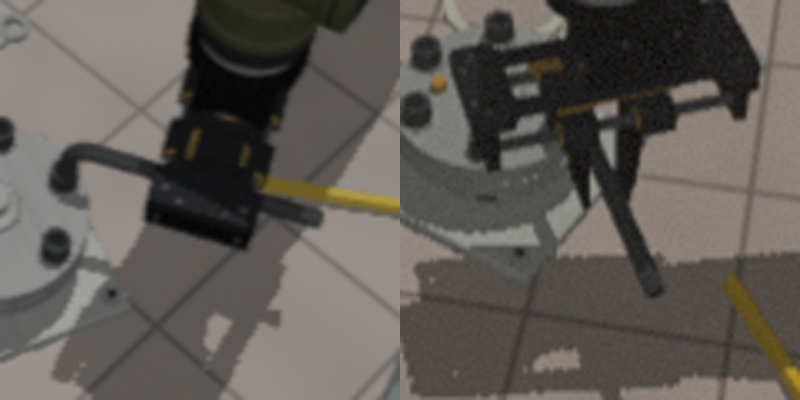

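Emit:
jog_arm(commands=[[0, [0, 0, 0], 0], [0, [0, 0, 0], 0], [0, [0, 0, 0], 0], [0, [0, 0, 0], 0], [0, [0, 0, -0.3], 0], [0, [0, 0, -0.6], 0], [0, [0, 0, -1], 0], [0, [0, 0, -1], 0], [0, [0, 0, -1], 0], [0, [0, 0, -1], 0]])

```text
t: 38.98
ee_pos: [0.4351, 0.1626, 0.2243]
tool_rot: [1.643, 2.677, 0.001]
wrist_force: [0.1, 0.3, 0.7]
finger_gap: 0.0476
```

Emit:
jog_arm(commands=[[0, [1, 0, -1], 0], [0, [1, 0, -1], 0], [0, [1, 0, -1], 0], [0, [1, 0, -0.5], 0], [0, [0, 0, 0], 0]])

```text
t: 39.6
ee_pos: [0.3989, 0.2347, 0.2944]
tool_rot: [1.639, 2.678, 0.003]
wrist_force: [0.1, -0.6, 0.5]
finger_gap: 0.0475
```

```bash
python3 t.py
python3 - <<'E'
from h import *
import cv2
o=[]
for n in('scene','side'):
    x=bot.grab_frame(n);cv2.imwrite(f'pics/26_{n}_raw.png',x)
    u,v=map(int,proj(n,[.45,.12,.12]));w=60;print(n,u-w,v-w)
    o.append(cv2.resize(x[v-w:v+w,u-w:u+w],(400,400),interpolation=cv2.INTER_CUBIC))
cv2.imwrite('pics/26.png',np.hstack(o))
E
```

```text
t 39.60 tcp [0.3989 0.2347 0.2944] hd 117.06 gap 0.0475 F [ 0.1 -0.6  0.5] M [ 0.02 -0.16  0.02] tilt 0.14
r 0.1835 ang 116.87 torque(cw,Nm) rxF 0.04 Mz 0.02 joints [ 0.42 -0.34  1.96 -0.    1.52 -0.06]
scene 311 167
side 264 206
```

View pics/26.png

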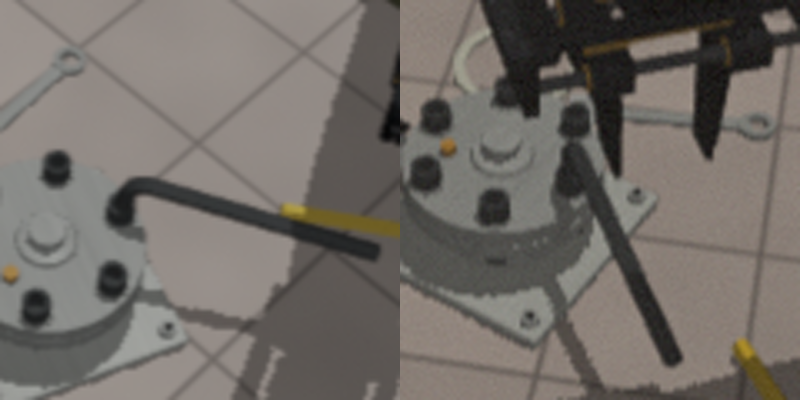

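Run:
```python
from h import *
k=3.3333
e,r=tri((311+376/k,167+253/k),(264+274/k,206+359/k));b,r2=tri((311+131/k,167+184/k),(264+173/k,206+150/k))
print(e,r,b,r2);d=e-b;print(np.linalg.norm(d),np.degrees(np.arctan2(d[1],d[0])),np.degrees(np.arcsin(d[2]/np.linalg.norm(d))))
import cv2
a=cv2.imread('pics/scene0.png');c=cv2.imread('pics/26_scene_raw.png')
cv2.imwrite('pics/cmp.png',cv2.resize(np.hstack([a,c]),(800,250)))
```

```text
[0.38470072 0.23024713 0.10418633] 0.0008382448362993245 [0.47824448 0.07519406 0.11984425] 0.0019710643162144316
0.18176099921387404 121.10264432005683 -4.941907294082047
```

View pics/cmp.png

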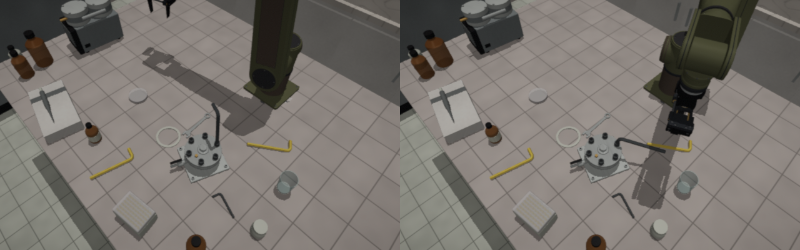

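Run:
```python
from workcell import bot
print(bot.sign_off())
```

```text
the job is handed in; nothing more can be done
None
```

The screw is tightened to its stop. The key is left in it on its short arm, and I handed the job in at about 40 s of the 67 s allowed.

**What I did:** I drew the key out and tipped it over in the grip against a clear patch of bench. I then took a new grip about 105 mm out along the long arm. With 1–2 mm steps I lowered the short arm into the socket and met only about 4 N at the bottom. I turned the long arm clockwise until the screw came up hard, eased the load off, let go and moved clear.

**Last checks:**
- **Torque:** it rose from about 1.3 to 2.0 N m as the screw turned. It then climbed to 2.5 N m with almost no further movement, so the screw was hard, well under the 3.6 N m limit.
- **Turn:** the key moved through about 1.17 rad from insertion to rest, including the play in the socket. The stop is at 1.15 rad.
- **Depth:** before turning, the long arm measured about 130 mm high near the bend, against 131 mm expected when fully home.
- **After release:** the key rests in the screw, leaning. The height of its long end gives about 8°, but measuring both ends gives about 5°. That second measurement put the bend at 120 mm instead of 131 mm, which I take to be a poor pixel reading. I did not re-measure the depth any other way.
- **Other things on the bench:** before and after pictures show no visible movement. I compared them by eye only.

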